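# Fit an eyepiece in the spectrometer's twist-lock clamp

### The job

Fit the tall straight-sided eyepiece from the wooden tray into the spectrometer telescope's inclined eyepiece clamp: slide its barrel fully home until the shoulder sits on the clamp's mouth, and then turn the knurled lock ring clockwise as far as it goes, so that the collet grips the barrel tight. Let go of everything, and leave the other eyepieces and the things standing about the bench where they are.

Things in the scene. Friction and masses are not known exactly. Their poses are not given: they have to be found in the camera images.
- eyepiece_head (a point): Centre of the head of the eyepiece to fit: the tallest in the tray, a straight-sided black cylinder, 40 mm diameter, 30 mm tall, flat top; below it a steel barrel, 31.7 mm diameter, 26 mm long, end chamfered 1.5 mm. 90 to 140 g. z axis: along its axis, out of the top. The point is 15 mm below the top, 15 mm above the shoulder. It starts upright in a tray hole, shoulder on the tray's top.
- eyepiece_shoulder (a point): The point on the same eyepiece's axis where barrel and head meet (the shoulder), 26 mm above the barrel's end. Same axes as eyepiece_head.
- clamp_mouth (a point): Centre of the mouth of the eyepiece clamp at the telescope's end (fixed): the rim of an aluminium sleeve, 41 mm outside, 33.5 mm inside diameter, 38 mm deep, no funnel, so the barrel has 0.9 mm play all round. z axis: the clamp's axis, out of the mouth, 28 degrees from vertical, leaning towards the robot; y: level, along the telescope to the spectrometer's middle. Home, the eyepiece's shoulder rests on the rim.
- lock_ring_mid (a point): Centre of the lock ring (nut): dark steel, knurled, 50 mm diameter, 21 mm tall, round the clamp 12.5 mm below its mouth; below it 34 mm of bare 41 mm neck. With the eyepiece home, the head's top stands 42.5 mm above this point along the axis: reach over the head, a finger on each side, fingers in line with the inclined axis. z: clamp's axis, outwards; x, y turn with the ring.
- lock_ring (a joint): Turn of the lock ring, rad: 0 slack, growing clockwise as seen looking down the clamp's axis onto the eyepiece. Starts between 0 and 0.4. Drives four collet jaws in by 1 mm per rad: they touch the barrel at about 1.65, it then turns harder, and stops dead at 2.3. Needs 0.2 to 0.3 N m, stays where left; too far for one grasp: expect two or three.
- jaw0: One of the four brass collet jaws inside the lock ring, which press on the barrel when the ring is turned. Its origin lies on the clamp's axis, 83.5 mm below the mouth, and does not show where the jaw is.
- eyepiece: The eyepiece to be fitted as a whole; its origin is the centre of the barrel's end, 41 mm below eyepiece_head along the axis.
- tray: Wooden eyepiece tray, a block 252 x 72 x 36 mm (x, y, z), fixed; origin at the centre of its underside. Three round holes 34 mm wide and 30 mm deep lie along its x axis at -80, 0 and +80 mm, each holding one eyepiece.
- spectrometer: Student spectrometer, fixed: grey drum base, 164 mm diameter; origin: centre of its underside. Collimator along +y, telescope along -y, both 40 mm diameter, 145 mm up, to 250 mm from the middle, which is 175 mm high. The clamp's axis crosses the telescope's in a black 50 mm mirror box at y = -275 mm. A white lamp 240 mm tall stands at y = +335 mm.
- eyepiece_wide_head (a point): Bystander: centre of the head of the mushroom-shaped eyepiece, 54 mm wide and 21 mm tall, in the tray.
- eyepiece_short_head (a point): Bystander: centre of the head of the short eyepiece, 39 mm wide and only 14 mm tall, in the tray.
- prism_box_a_mid (a point): Bystander: middle of an orange plastic prism box, 64 x 46 x 34 mm, on the bench.
- prism_box_b_mid (a point): Bystander: middle of a second orange prism box of the same size.
- lens_rider_mid (a point): Bystander: a lens in a round black holder on a foot 60 x 50 mm, 156 mm tall; this point is half-way up.
- loupe_mid (a point): Bystander: middle of a black loupe, 35 mm in diameter and 28 mm tall, standing on the bench.
- screwdriver_grip (a point): Bystander: handle of a black screwdriver, 150 mm long, lying on the bench.
Things that resemble listed ones, but are neither listed nor needed, are in the scene too. Leave any blue, green or pink look-alike of the eyepiece alone.

How it is judged:
On the way:
1. the eyepiece sits fully home in the clamp, its shoulder on the mouth (distance between eyepiece_shoulder and clamp_mouth below 0.003 m and angle between the z axis of eyepiece_shoulder and the z axis of clamp_mouth, either way round below 0.08 rad), for 0.2 s.
At the end, for the whole second after the job is handed in: The eyepiece is home in the clamp: its shoulder within 3 mm of the mouth's centre and its axis within 0.08 rad of the clamp's; the lock ring is turned past 2.0 rad, so that the jaws press on the barrel (more than 4 N on jaw0); the eyepiece is at rest (all of step 1 and value of joint lock_ring above 2 rad and contact force between jaw0 and eyepiece above 4 N and linear speed of eyepiece below 0.02 m/s); the robot touches nothing.
It fails at once if another eyepiece, a prism box, the lens, the loupe or the screwdriver is moved by more than 30 mm (distance of any of eyepiece_wide_head, eyepiece_short_head, prism_box_a_mid, prism_box_b_mid, lens_rider_mid, loupe_mid, screwdriver_grip from where it was at the start of the episode above 0.03 m).
It also fails if it takes over 58 s, if anything falls off the work surface, if the arm or the gripper's body presses on something with over 40 N, if the wrist force passes 120 N, or if a joint passes its speed limit or range.

### The arm

A 7-joint arm with a two-finger parallel gripper is mounted at the origin on the work surface. World frame = base frame: x ahead of the robot, y to its left, z up, the work surface at z = 0. Lengths are in m, angles in rad, forces in N, time in s.
With the tool pointing down it reaches from about 0.4 to 0.85 m from the base axis. Payload 6.9 kg.
Tool frame: the origin (TCP) lies between the finger pads; the fingertips stand 22 mm ahead of it and the grasp point (between the pads) lies 3 mm ahead of it (manip.tip_reach is the distance from the TCP to the fingertips, in m); z points along the fingers, y is the line along which they close (so a half turn about z gives the same grasp; the last joint's range is limited). The gripper opens to 85 mm and grips with 20 to 120 N. Pads are 22 mm wide; open, the fingers measure 114 mm over their backs; the gripper's body (76 mm by 85 mm) begins 54 mm behind the grasp point. The pads swing forward as they close: fully open they stand 13 mm farther back than shut.
Start: joints at [-1.204, 0.507, -0.238, 1.5, 0.126, 1.149, -0.155], TCP at [0.162, 0.604, 0.253] pointing down, gripper open.
Joint ranges: [-3.08, 3.08], [-0.24, 2.05], [-1.43, 1.35], [0, 2.5], [-1.52, 4.66], [0.17, 1.96], [-2.89, 2.89]. Speed limits (rad/s): [2.39, 2.39, 3.14, 3.14, 3.14, 3.14, 3.14].

### API

Orientations are given as [roll, pitch, yaw] about the fixed x, y, z axes, in that order (R = Rz(yaw) Ry(pitch) Rx(roll)).
In Python, from cell import sense, optics, workorder, manip gives the robot as it stands.
- The arm moves only by the tool servo_tool, never from a script. Its argument "targets" is a list of rows, each a list of 4 numbers: the shift along the world's x, y, z in mm, then the turn about the world's z in rad. In form: [[dx, dy, dz, turn], ...]. A call has 1 to 5 rows; each row shifts and turns the commanded pose from where the row before left it; what a row does not reach is not made up. A row lasts 1/10 s, in which the tool goes at most 50 mm and 8.59 degrees, less where a joint would pass 70% of its speed; a pose out of reach is approached as far as the arm can. A call with a gripper value outside its range is refused whole. "hand" is the opening, from 0 (shut) to 1 (fully open), set as the call begins (left out, the last holds). The fingers move at their own pace and stop on an object; "grip_force" is the grip in N (left out, the last holds). Time passes only in rows, so rows that do not move let the fingers close. It gives the time, the measured TCP pose, the force, the opening and the grip force at its end, in the units of the state.
- sense(): the state, without advancing time (a new reading comes with each control period).
- optics.camera(name): name is "scene" or "top"; returns the picture (384x512x3 uint8, blue, green, red); there is no depth.
- optics.calibration(name): a dict with "camera_matrix" (3x3 intrinsics, pixels), "extrinsics" (4x4, takes a point from camera to world coordinates). Camera axes: x right, y down, z forward; pixel columns grow to the right and rows downward; lengths in m; the calibration is good to about 2 mm. A picture is of the moment at which its call begins. calibration takes no time and is no camera call.
- workorder.hand_in(): hands the job in; it is judged then, once.
The state is a dict: "time_s": time; "joint_pos": joint angles; "joint_vel": joint speeds; "effort": joint torques, N m; "tcp_pos": TCP position; "tool_rot": TCP orientation; "force": force on the tool from outside, world axes, zero at the start; "moment": the same for the moment, N m; "gripper_width": finger opening in m; "grip_force": force on a finger pad.
Only numpy, scipy, OpenCV 4.12 (cv2) and the standard library are available. Lean on these libraries where they do the work, as an engineer would, in place of code of your own. Each camera call takes 0.05 s, during which the arm holds its last target. There are 200 camera calls.

## Working session

There is one attempt and no reset: what is moved stays moved. The work goes in short steps, Python scripts to look and compute and a tool call to move; the robot and the scene stay as the last step left them, time stands still between calls to the robot, and variables do not carry over. Pictures are saved under pics/ and viewed, at most 10 in all, crops included, and the job is handed in when it is done.

Besides the shell and the picture viewer there is one more tool, called after "Emit:" by a JSON object that holds its "method" and its "body". servo_tool: Moves the arm, as the interface text tells. Its arguments: {"type":"object","properties":{"targets":{"type":"array"},"hand":{"type":"number"},"grip_force":{"type":"number"}},"required":["targets"]}

```bash
ls -la; mkdir -p pics
python3 - <<'E'
from cell import sense, optics, workorder, manip
import cv2,json
print(sense()); print([a for a in dir(manip) if a[0]!='_'],[a for a in dir(optics) if a[0]!='_'])
for n in('scene','top'):
    cv2.imwrite(f'pics/{n}0.png',optics.camera(n)); print(n,optics.calibration(n))
E
```

```text
total 12
drwxr-xr-x  3 agent agent 4096 Dec  2 16:29 .
drwxr-xr-x 23 root  root  4096 Dec  2 16:29 ..
drwxr-xr-x  2 agent agent 4096 Dec  2 16:29 pics
{'time_s': 0.0, 'joint_pos': array([-1.20351369,  0.50832328, -0.23752732,  1.50114939,  0.12568273,
        1.14890166, -0.15479299]), 'joint_vel': array([-6.45007330e-04,  8.87516859e-04, -8.05347292e-05, -8.69833942e-04,
       -6.09489613e-04, -1.65687943e-03,  9.00608771e-04]), 'effort': array([-9.24661654e-04, -6.20624757e+01, -2.18659088e+00, -2.49634498e+01,
        1.27355964e-02,  1.22604848e-02,  8.27399094e-05]), 'tcp_pos': array([0.16169785, 0.60323047, 0.25243305]), 'tool_rot': array([-3.13979862e+00,  2.03913005e-05,  2.87983137e+00]), 'force': array([0.30295699, 0.26083454, 0.08797739]), 'moment': array([-0.02844945,  0.04800625, -0.04791637]), 'grip_force': 0.0, 'gripper_width': 0.08547888721922599}
['IKError', 'tip_reach'] ['calibration', 'camera']
scene {'camera_matrix': array([[463.37926519,   0.        , 262.83223575],
       [  0.        , 463.37926519, 191.84914695],
       [  0.        ,   0.        ,   1.        ]]), 'extrinsics': array([[ 5.92364344e-01,  4.74503303e-01, -6.51115273e-01,
         1.44176056e+00],
       [ 8.05669644e-01, -3.47919026e-01,  4.79425465e-01,
        -6.71253397e-01],
       [ 9.53575132e-04, -8.08578361e-01, -5.88387733e-01,
         9.38036456e-01],
       [ 0.00000000e+00,  0.00000000e+00,  0.00000000e+00,
         1.00000000e+00]])}
top {'camera_matrix': array([[372.52279506,   0.        , 261.93747906],
       [  0.        , 372.52279506, 195.24296504],
       [  0.        ,   0.        ,   1.        ]]), 'extrinsics': array([[ 0.01656232, -0.98073928,  0.19461799,  0.37130632],
       [-0.99953186, -0.021248  , -0.02201332, -0.01270775],
       [ 0.02572457, -0.19416229, -0.98063207,  1.33553084],
       [ 0.        ,  0.        ,  0.        ,  1.        ]])}
```

View pics/scene0.png

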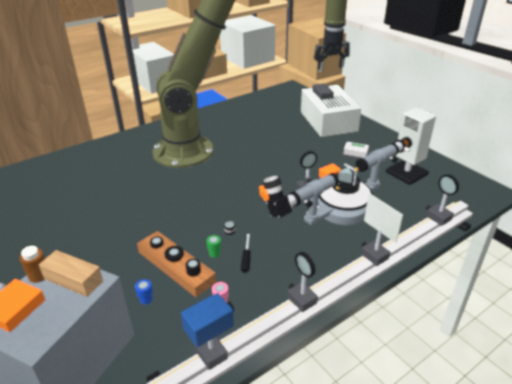

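View pics/top0.png

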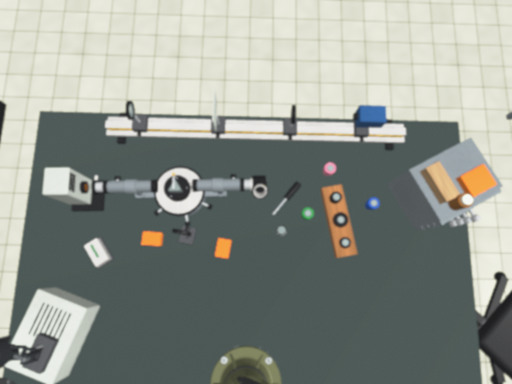

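```bash
cat > h.py <<'E'
import numpy as np, cv2
from cell import sense, optics, workorder, manip
C={n:optics.calibration(n) for n in('scene','top')}
def ray(n,u,v):
    K,E=C[n]['camera_matrix'],C[n]['extrinsics']
    return E[:3,3],E[:3,:3]@np.linalg.solve(K,[u,v,1.])
def onz(n,u,v,z):
    o,d=ray(n,u,v); return o+d*(z-o[2])/d[2]
def tri(s,t):
    A=np.zeros((3,3));b=np.zeros(3);rs=[ray('scene',*s),ray('top',*t)]
    for o,d in rs:
        d=d/np.linalg.norm(d);P=np.eye(3)-np.outer(d,d);A+=P;b+=P@o
    x=np.linalg.solve(A,b)
    return x,[float(np.linalg.norm(np.cross(x-o,d/np.linalg.norm(d)))*1e3) for o,d in rs]
def proj(n,p):
    K,E=C[n]['camera_matrix'],C[n]['extrinsics']
    q=K@(E[:3,:3].T@(np.asarray(p)-E[:3,3])); return q[:2]/q[2]
def crop(im,u,v,w,h,s):
    return cv2.resize(im[v:v+h,u:u+w],None,fx=s,fy=s,interpolation=cv2.INTER_CUBIC)
E
python3 - <<'E'
from h import *
s=cv2.imread('pics/scene0.png');t=cv2.imread('pics/top0.png')
a=np.hstack([crop(s,255,160,65,65,6),crop(t,235,160,65,65,6)])
b=np.hstack([crop(s,130,225,100,78,3.9),crop(t,310,175,100,78,3.9)])
b=cv2.resize(b,(780,304)); cv2.imwrite('pics/c0.png',cv2.resize(np.vstack([cv2.resize(a,(600,300)),cv2.resize(b,(600,234))]),None,fx=1.1,fy=1.1))
cv2.imwrite('pics/c0.png',np.vstack([cv2.resize(a,(590,295)),cv2.resize(b,(590,230))]))
for p in[(335,198),(340,220),(345,243)]:print(onz('top',*p,.05))
for p in[(157,240),(175,253),(193,267)]:print(onz('scene',*p,.055))
print(onz('top',260,190,.219),onz('top',180,188,.175))
E
```

```text
[ 0.62210098 -0.29981726  0.05      ]
[ 0.54421721 -0.31567162  0.05      ]
[ 0.46463149 -0.3310804   0.05      ]
[ 0.4740827  -0.33088747  0.055     ]
[ 0.55173483 -0.31462307  0.055     ]
[ 0.62772585 -0.30120775  0.055     ]
[ 0.60914327 -0.03156226  0.219     ] [0.61940636 0.22146163 0.175     ]
```

View pics/c0.png

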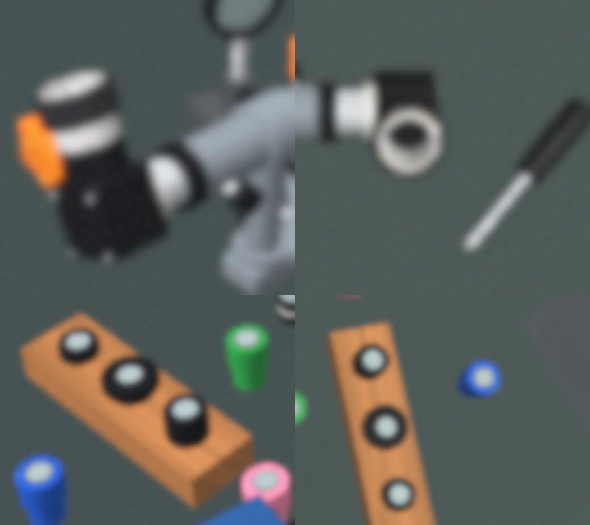

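```bash
cat > m.py <<'E'
from h import *
def blobs(n,im,box,thr,s=8,minA=4):
    u,v,w,h=box
    c=crop(im,u,v,w,h,s); g=c.min(2)   # light, unsaturated
    m=(g>thr).astype(np.uint8)
    cs,_=cv2.findContours(m,cv2.RETR_EXTERNAL,cv2.CHAIN_APPROX_NONE)
    out=[]
    for k in cs:
        A=cv2.contourArea(k)/s**2
        if A>minA:
            (cx,cy),ax,an=cv2.fitEllipse(cv2.convexHull(k))
            M=cv2.moments(k)
            f=lambda x,y:(round(u+(x+.5)/s-.5,2),round(v+(y+.5)/s-.5,2))
            out.append((round(A,1),f(cx,cy),f(M['m10']/M['m00'],M['m01']/M['m00']),np.round(np.array(ax)/s,1),round(an)))
    return out
E
python3 - <<'E'
from m import *
s=cv2.imread('pics/scene0.png');t=cv2.imread('pics/top0.png')
for th in(110,130,150):
    print(th)
    for r in('scene',s,(180,252,28,30)),('top',t,(325,188,20,20)),('scene',s,(258,170,28,28)),('top',t,(250,176,20,26)):
        print(r[0],blobs(*r,th))
E
```

```text
110
scene [(51.3, (192.28, 263.0), (192.3, 263.0), array([7.2, 9.3]), 82)]
top [(41.2, (336.09, 196.38), (336.09, 196.37), array([7.3, 7.4]), 150)]
scene [(86.8, (273.29, 189.31), (273.4, 189.75), array([ 8.2, 16.1]), 73), (70.4, (270.25, 178.42), (270.26, 178.41), array([ 6. , 15.7]), 72)]
top [(209.7, (257.03, 187.49), (258.09, 189.42), array([16.6, 23.8]), 140)]
130
scene [(40.2, (192.32, 263.06), (192.3, 263.05), array([6.2, 8.5]), 80)]
top [(31.1, (336.01, 196.44), (336.01, 196.44), array([6.3, 6.5]), 129)]
scene [(71.9, (273.06, 189.6), (273.21, 189.85), array([ 7. , 15.2]), 75), (57.3, (270.3, 178.42), (270.32, 178.41), array([ 5.3, 14.6]), 72)]
top [(151.5, (259.7, 190.69), (259.66, 190.69), array([13.6, 14.5]), 55), (30.5, (250.48, 183.51), (250.95, 183.46), array([ 4.7, 11.8]), 1)]
150
scene [(30.0, (192.32, 263.1), (192.33, 263.09), array([5.3, 7.5]), 79)]
top [(22.9, (335.98, 196.44), (335.98, 196.44), array([5.3, 5.7]), 128)]
scene [(57.3, (272.87, 189.79), (273.0, 189.95), array([ 5.9, 14. ]), 76), (44.9, (270.38, 178.41), (270.41, 178.41), array([ 4.4, 13.5]), 72)]
top [(66.0, (259.71, 190.65), (259.66, 191.51), array([12.6, 13.7]), 49), (24.8, (250.34, 183.39), (250.81, 183.32), array([ 4.3, 10.6]), 2)]
```

Run:
```python
from m import *
print(tri((192.32,263.08),(336.0,196.43)))
for su in((270.3,178.42),):print(tri(su,(259.7,190.68)))
# telescope direction: drum/tube pixel columns in top
t=cv2.imread('pics/top0.png')
# tube of telescope & collimator: grey blue; axis points at z=.145
hsv=cv2.cvtColor(t,cv2.COLOR_BGR2HSV)
for u in list(range(110,160,6))+list(range(205,250,5)):
    g=t[170:205,u].astype(int); print(u,[int(x) for x in g.min(1)])
```

```text
(array([ 0.62448957, -0.30004165,  0.06618351]), [0.2354292115092304, 0.2354292115091854])
(array([ 0.60700492, -0.03088295,  0.21832417]), [0.23100308980051656, 0.23100308980064105])
110 [78, 77, 77, 78, 77, 78, 78, 79, 77, 80, 95, 118, 137, 148, 153, 154, 152, 151, 143, 136, 125, 110, 93, 78, 76, 78, 77, 79, 77, 79, 78, 77, 78, 79, 77]
116 [79, 78, 77, 79, 75, 67, 56, 53, 76, 119, 146, 142, 140, 148, 153, 154, 153, 147, 141, 134, 124, 109, 93, 82, 79, 78, 77, 78, 77, 78, 78, 78, 78, 78, 79]
122 [78, 77, 77, 78, 79, 79, 76, 76, 75, 80, 101, 125, 141, 149, 153, 153, 152, 147, 140, 133, 122, 108, 93, 82, 78, 78, 78, 77, 77, 79, 78, 78, 77, 78, 77]
128 [79, 79, 78, 78, 78, 77, 78, 77, 86, 108, 131, 146, 154, 160, 159, 161, 159, 155, 150, 144, 136, 122, 107, 93, 82, 78, 79, 79, 77, 78, 79, 77, 78, 78, 78]
134 [77, 78, 78, 77, 76, 77, 79, 79, 87, 107, 130, 142, 146, 150, 151, 151, 152, 149, 147, 142, 135, 127, 117, 106, 104, 103, 97, 87, 79, 78, 78, 78, 77, 78, 77]
140 [78, 77, 78, 78, 77, 78, 77, 77, 79, 84, 104, 129, 143, 152, 154, 154, 152, 146, 140, 131, 117, 107, 102, 107, 110, 126,
[... 1255 characters left out ...]
146, 138, 127, 115, 114, 128, 140, 141, 139, 126, 100, 82, 78, 79, 77, 78, 77, 79, 76]
230 [78, 77, 76, 75, 65, 61, 60, 68, 89, 116, 137, 150, 155, 156, 155, 151, 146, 137, 126, 110, 92, 82, 77, 78, 77, 78, 78, 77, 78, 78, 79, 77, 76, 78, 78]
235 [77, 78, 77, 72, 64, 58, 64, 89, 118, 134, 143, 149, 154, 156, 157, 152, 146, 136, 124, 109, 93, 82, 78, 77, 76, 80, 78, 79, 78, 78, 78, 77, 79, 78, 77]
240 [78, 79, 78, 77, 77, 78, 78, 74, 69, 74, 82, 89, 91, 92, 91, 88, 84, 80, 78, 72, 70, 70, 77, 78, 77, 77, 78, 78, 78, 77, 78, 78, 78, 78, 77]
245 [79, 78, 77, 78, 76, 79, 79, 77, 89, 128, 171, 195, 205, 213, 212, 206, 192, 173, 145, 111, 84, 76, 78, 77, 78, 78, 78, 77, 76, 77, 79, 78, 79, 78, 78]
```

Run:
```python
from h import *
P=[onz('top',*p,.145) for p in((110,185.8),(122,185.5),(225,183.95),(230,184.0))]
for p in P:print(p)
d=(P[0]+P[1]-P[2]-P[3])[:2];d/=np.linalg.norm(d);print('y dir',d,'yaw',np.arctan2(-d[0],d[1]))
x=np.array([d[1],-d[0]]);print('clamp -x (lean)',-x)
M=np.array([.607,-.0309]);print('mouth->axis crossing',M+x*.0392, 'tray yaw', np.arctan2(-.2998+.3311,.6221-.4646))
```

```text
[0.62810318 0.4535022  0.145     ]
[0.62995903 0.41508146 0.145     ]
[0.64260485 0.08199335 0.145     ]
[0.64280398 0.06567262 0.145     ]
y dir [-0.0379058   0.99928132] yaw 0.03791488499440323
clamp -x (lean) [-0.99928132 -0.0379058 ]
mouth->axis crossing [ 0.64617183 -0.02941409] tray yaw 0.19617426099447083
```

Emit:
{"method": "servo_tool", "body": {"targets": [[22,-40,6,0.02],[22,-40,6,0.02],[23,-40,6,0.02],[22,-40,6,0.02],[23,-40,6,0.02]], "hand": 0.8}}

```text
time_s: 0.6
tcp_pos: [0.2742, 0.4018, 0.2832]
tool_rot: [-3.141, -0.0, 2.981]
force: [2.0, 0.1, 0.1]
gripper_width: 0.0683
grip_force: 0.0
```

Emit:
{"method": "servo_tool", "body": {"targets": [[22,-40,6,0.02],[22,-40,6,0.02],[23,-40,6,0.02],[22,-40,6,0.02],[23,-40,6,0.02]]}}

```text
time_s: 1.1
tcp_pos: [0.3861, 0.2018, 0.3135]
tool_rot: [-3.142, -0.0, 3.081]
force: [1.1, 0.1, -0.1]
gripper_width: 0.0686
grip_force: 0.0
```

Emit:
{"method": "servo_tool", "body": {"targets": [[22,-40,4,0.02],[22,-40,4,0.02],[23,-40,4,0.02],[22,-40,4,0.02],[23,-40,4,0.02]]}}

```text
time_s: 1.6
tcp_pos: [0.4981, 0.0019, 0.3334]
tool_rot: [3.142, -0.0, -3.102]
force: [1.3, 0.5, 0.4]
gripper_width: 0.0684
grip_force: 0.0
```

Emit:
{"method": "servo_tool", "body": {"targets": [[16,-38,-22,0],[16,-38,-22,0],[16,-38,-22,0],[16,-38,-22,0],[16,-38,-22,0]]}}

```text
time_s: 2.1
tcp_pos: [0.5781, -0.1877, 0.222]
tool_rot: [3.141, -0.001, -3.103]
force: [0.3, 0.3, -0.1]
gripper_width: 0.0686
grip_force: 0.0
```

Emit:
{"method": "servo_tool", "body": {"targets": [[16,-38,-22,0],[16,-38,-22,0],[15,-36,-22,0],[0,0,-36,0],[0,0,-10,0]]}}

```text
time_s: 2.6
tcp_pos: [0.6223, -0.2984, 0.1063]
tool_rot: [3.138, -0.007, -3.105]
force: [0.1, 0.3, -0.5]
gripper_width: 0.068
grip_force: 0.0
```

Run:
```python
from h import *
for n in('scene','top'):cv2.imwrite(f'pics/{n}1.png',optics.camera(n))
S=sense();print(S['tcp_pos'],S['tool_rot'],S['joint_pos'])
s=cv2.imread('pics/scene1.png');t=cv2.imread('pics/top1.png')
cv2.imwrite('pics/c1.png',np.hstack([crop(s,150,210,75,75,5),crop(t,300,160,75,75,5)]))
for n in('scene','top'):print(n,proj(n,S['tcp_pos']),proj(n,S['tcp_pos']+[0,0,-.022]))
```

```text
[ 0.62363404 -0.29667666  0.10911884] [ 3.13859592 -0.00413521 -3.1025528 ] [ 0.36752385  0.73247648  0.07567958  1.481213   -0.06390082  0.93534923
  2.07188937]
scene [191.92203445 250.43518151] [192.67077209 256.6057435 ]
top [337.88196657 194.2625221 ] [336.43678267 195.52261906]
```

View pics/c1.png

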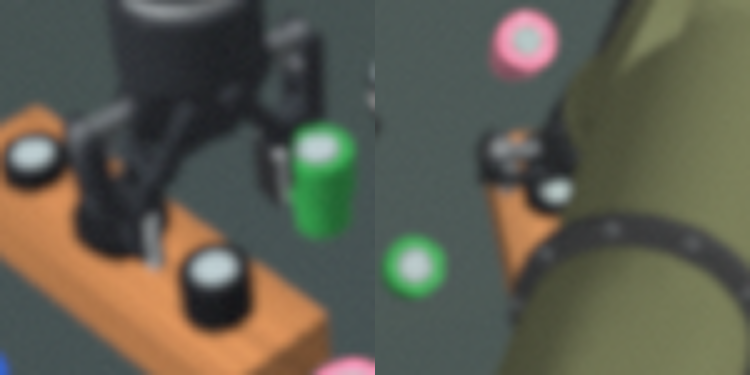

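Emit:
{"method": "servo_tool", "body": {"targets": [[0,-1,-15,0],[0,0,-15,0],[0,0,-10,0],[0,0,-7,0],[0,0,0,0]]}}

```text
time_s: 3.2
tcp_pos: [0.6243, -0.2988, 0.0631]
tool_rot: [3.141, -0.002, -3.103]
force: [0.1, 1.1, -0.2]
gripper_width: 0.068
grip_force: 0.0
```

Emit:
{"method": "servo_tool", "body": {"targets": [[0,0,0,0],[0,0,0,0],[0,0,0,0],[0,0,0,0],[0,0,0,0]], "hand": 0.0, "grip_force": 25}}

```text
time_s: 3.7
tcp_pos: [0.6252, -0.3007, 0.0653]
tool_rot: [-3.139, 0.002, -3.104]
force: [-0.7, -4.7, 5.7]
gripper_width: 0.0389
grip_force: 25.8
```

Emit:
{"method": "servo_tool", "body": {"targets": [[0,0,7,0],[0,0,7,0],[0,0,7,0],[0,0,0,0],[0,0,0,0]]}}

```text
time_s: 4.2
tcp_pos: [0.6249, -0.3005, 0.0857]
tool_rot: [-3.14, 0.001, -3.104]
force: [0.6, -5.4, 2.0]
gripper_width: 0.0387
grip_force: 26.7
```

Run:
```python
from h import *
S=sense();print(S['tcp_pos'],S['tool_rot'],S['force'],S['moment'],S['gripper_width'])
for n in('scene',):cv2.imwrite(f'pics/{n}2.png',optics.camera(n))
s=cv2.imread('pics/scene2.png')
cv2.imwrite('pics/c2.png',crop(s,160,225,70,70,6))
```

```text
[ 0.62494667 -0.30053914  0.08568583] [-3.13974487e+00  8.84451409e-04 -3.10395952e+00] [ 0.56386163 -5.39220642  1.95135328] [-1.30424566 -0.08926833  0.004604  ] 0.03873887660903071
```

View pics/c2.png

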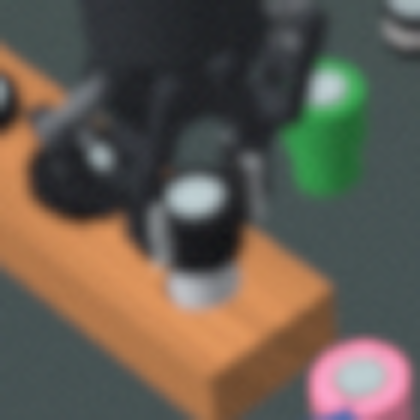

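Emit:
{"method": "servo_tool", "body": {"targets": [[-4,-1.5,1,0],[-5,-0.2,1,0],[-4,-0.2,0.5,0],[0,0,0,0]]}}

```text
time_s: 4.65
tcp_pos: [0.613, -0.3009, 0.088]
tool_rot: [-3.141, 0.003, -3.103]
force: [4.2, -2.9, -1.0]
gripper_width: 0.0392
grip_force: 26.4
```

Emit:
{"method": "servo_tool", "body": {"targets": [[-4,-0.2,0,0],[-5,-0.2,0,0],[-4,-0.2,-0.5,0],[0,0,0,0],[0,0,0,0]]}}

```text
time_s: 5.15
tcp_pos: [0.6, -0.3016, 0.0878]
tool_rot: [-3.141, 0.002, -3.103]
force: [4.7, -2.7, 2.9]
gripper_width: 0.0392
grip_force: 26.1
```

Run:
```python
from h import *
S=sense();print(S['tcp_pos'],S['tool_rot'],S['force'],S['moment'],S['gripper_width'])
for n in('scene',):cv2.imwrite(f'pics/{n}3.png',optics.camera(n))
s=cv2.imread('pics/scene3.png')
cv2.imwrite('pics/c3.png',crop(s,150,220,70,70,6))
```

```text
[ 0.60003082 -0.30155536  0.08775816] [-3.14130449e+00  2.13372605e-03 -3.10293089e+00] [ 4.73740936 -2.7342668   2.87499903] [-0.61753214 -1.13775495 -0.00892951] 0.039192331932801715
```

View pics/c3.png

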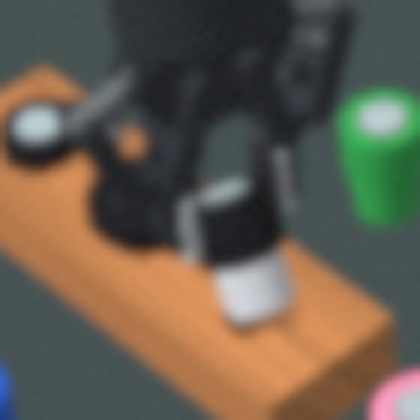

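Emit:
{"method": "servo_tool", "body": {"targets": [[0,0,20,0],[0,0,40,0],[0,0,40,0],[0,10,40,0],[-4,20,40,0]]}}

```text
time_s: 5.7
tcp_pos: [0.5929, -0.2719, 0.2672]
tool_rot: [3.14, -0.005, -3.105]
force: [1.0, -0.5, -1.1]
gripper_width: 0.039
grip_force: 25.8
```

Emit:
{"method": "servo_tool", "body": {"targets": [[-5,40,12,0],[-5,40,0,0],[-5,40,0,0],[-5,40,0,0],[0,10,0,0]]}}

```text
time_s: 6.2
tcp_pos: [0.5728, -0.0949, 0.2782]
tool_rot: [3.137, -0.005, -3.096]
force: [0.1, 0.5, -1.2]
gripper_width: 0.0388
grip_force: 25.9
```

Emit:
{"method": "servo_tool", "body": {"targets": [[0,0,0,0],[0,0,0,0]]}}

```text
time_s: 6.4
tcp_pos: [0.574, -0.1027, 0.2786]
tool_rot: [-3.141, -0.003, -3.104]
force: [0.5, 0.5, -2.1]
gripper_width: 0.0388
grip_force: 25.9
```

Run:
```python
from m import *
S=sense();T=S['tcp_pos'];print(T,S['tool_rot'],S['force'],S['moment'],S['gripper_width'])
for n in('scene','top'):cv2.imwrite(f'pics/{n}4.png',optics.camera(n))
s=cv2.imread('pics/scene4.png');t=cv2.imread('pics/top4.png')
us,vs=proj('scene',T).astype(int);ut,vt=proj('top',T).astype(int);print(us,vs,ut,vt)
cv2.imwrite('pics/c4.png',np.hstack([crop(s,us-35,vs-35,70,70,5.7),crop(t,ut-35,vt-35,70,70,5.7)]))
for th in(120,140):print(blobs('scene',s,(us-30,vs-25,55,55),th))
for r in blobs('scene',s,(us-30,vs-25,55,55),120):
    o,d=ray('scene',*r[1]);n=np.array([-.038,.999,0]);k=n@(T-o)/(n@d);print(r[1],(o+k*d-T)*1e3)
```

```text
[ 0.57401199 -0.10274922  0.27863148] [-3.14105238e+00 -2.50008203e-03 -3.10395877e+00] [ 0.51594892  0.45968065 -2.11300172] [-0.0422521  -0.00820519 -0.00044952] 0.038815379914932883
241 162 284 198
[(7.0, (np.float64(265.69), np.float64(179.8)), (np.float64(264.49), np.float64(180.0)), array([4. , 5.4]), 65), (112.5, (np.float64(245.54), np.float64(178.7)), (np.float64(245.66), np.float64(178.8)), array([11.3, 13.9]), 74), (9.7, (np.float64(236.2), np.float64(168.83)), (np.float64(236.29), np.float64(169.8)), array([3.1, 9.6]), 4)]
[(4.1, (np.float64(265.36), np.float64(179.86)), (np.float64(264.72), np.float64(179.97)), array([2.9, 3.6]), 49), (93.4, (np.float64(245.37), np.float64(178.78)), (np.float64(245.47), np.float64(178.84)), array([10.4, 12.6]), 78)]
(np.float64(265.69), np.float64(179.8)) [102.37132577   3.89400438   1.26383283]
(np.float64(245.54), np.float64(178.7)) [ 16.71908236   0.63596109 -41.40897633]
(np.float64(236.2), np.float64(168.83)) [-25.30582758  -0.96258403 -31.46134048]
```

View pics/c4.png

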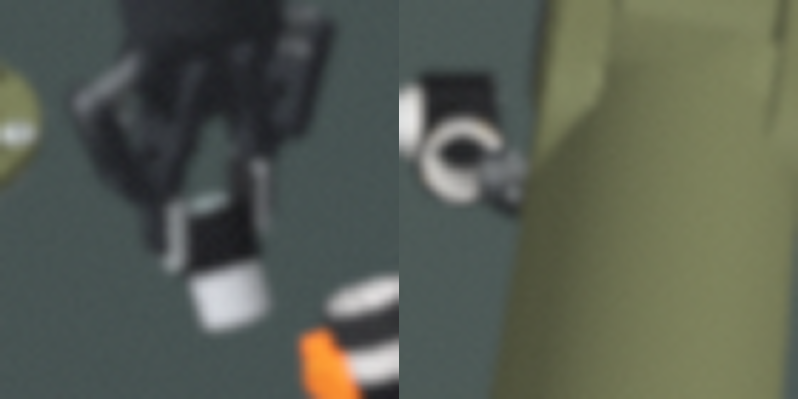

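Run:
```python
from m import *
T=np.array([.57401,-.10275,.27863])
s=cv2.imread('pics/scene4.png');S=8;u0,v0=225,165
g=crop(s,u0,v0,35,32,S).min(2);m=(g>125).astype(np.uint8)
m=cv2.morphologyEx(m,cv2.MORPH_OPEN,np.ones((30,30)))
cs,_=cv2.findContours(m,0,1);k=max(cs,key=cv2.contourArea)
(c,sz,an)=cv2.minAreaRect(k);print((c[0]+.5)/S-.5+u0,(c[1]+.5)/S-.5+v0,np.array(sz)/S,an)
# side edges row by row
for side in(0,1):
    pts=[]
    for v in range(g.shape[0]):
        r=np.where(m[v])[0]
        if len(r): pts.append((r[0] if side==0 else r[-1],v))
    p=np.array(pts,float);h=len(p);q=p[int(.4*h):int(.75*h)] if side==0 else p[int(.2*h):int(.5*h)]
    print(side,'du/dv',np.polyfit(q[:,1],q[:,0],1)[0],q[0]/S+[u0,v0],q[-1]/S+[u0,v0])
cam=C['scene']['extrinsics'][:3,3]
for th in(22,25,28,31,34):
    t=np.radians(th);a=np.array([-.999*np.sin(t),-.038*np.sin(t),np.cos(t)])
    P=T+np.array([.0167,.0006,-.0414]);i=proj('scene',P-a*.01)-proj('scene',P+a*.01)
    w=cam-P;w-=a*(w@a);w/=np.linalg.norm(w)
    q=P+w*.0124; o=cam;d=q-cam;n=np.array([-.038,.999,0]);kk=n@(P-o)/(n@d)
    print(th,'du/dv',i[0]/i[1],'bias mm',(o+kk*d-P)*1e3)
```

```text
245.90384674072266 179.08173084259033 [10.02643681 11.98759842] 78.69007110595703
0 du/dv 0.1630541871921178 [240.375 178.5  ] [240.875 182.   ]
1 du/dv 0.17692307692307516 [251.625 176.375] [252.125 179.375]
22 du/dv 0.26184213857836486 bias mm [ 1.33359459  0.05072732 -3.30406651]
25 du/dv 0.2909858887976838 bias mm [ 1.24835047  0.0474848  -2.67977601]
28 du/dv 0.3199583330706874 bias mm [ 1.10732319  0.0421204  -2.08465669]
31 du/dv 0.3489191629185034 bias mm [ 0.91271867  0.03471803 -1.5205395 ]
34 du/dv 0.3780278136021102 bias mm [ 0.66660728  0.02535643 -0.98927521]
```

Run:
```python
from m import *
s=cv2.imread('pics/scene4.png')
g=cv2.GaussianBlur(s.min(2).astype(float),(1,1),0)
for v in range(172,188):
    r=g[v,228:262];print(v,' '.join('%3d'%x for x in r))
```

```text
172  71  72  71  70  72  75  92 120 137 126  92  58  38  34  31  37  36  39  47  53  60  67  73  71  69  71  71  72  70  71  71  71  70  72
173  71  72  72  71  72  77  94 119 130 115  81  52  40  41  44  53  61  73  86  98 104 108 108  95  79  72  71  71  69  71  71  70  72  71
174  71  71  70  72  73  74  84 100 106  90  68  60  67  73  86 100 113 125 138 147 145 141 132 112  89  75  72  72  71  72  71  70  72  71
175  70  71  72  72  70  71  74  79  79  71  69  87 110 125 140 154 165 170 175 176 168 157 144 122  96  76  73  71  72  71  72  71  70  71
176  72  72  71  72  71  71  72  73  71  69  80 112 148 170 183 192 195 195 193 188 178 166 151 131 103  82  73  71  72  73  72  71  73  70
177  71  71  72  72  72  71  72  70  71  71  82 121 164 191 203 207 205 203 197 192 183 172 155 138 111  88  73  72  71  72  71  69  71  70
178  71  70  71  71  70  71  69  71  72  72  80 113 160 193 207 211 209 205 199 194 186 174 160 143 118  92  76  73  71  72  69  71  71  70
179  70  71  71  73  72  72  73  72  70  73  76 100 147 185 205 209 210 206 201 195 188 177 165 148 125  97  79  72  72 
[... 439 characters left out ...]

183  71  72  72  71  70  70  71  70  72  71  73  74  93 128 166 185 185 179 169 156 142 126 108  90  80  73  72  70  71  70  72  72  72  74
184  72  70  71  71  71  71  72  72  71  72  71  72  82 104 133 147 146 138 128 115 101  91  82  75  73  72  70  72  71  71  74  81  81  76
185  73  72  72  71  74  71  71  71  70  70  72  71  75  83  94 101 101  95  90  83  78  75  72  72  72  72  72  70  72  75  84  80  74  70
186  73  70  71  72  72  73  70  72  70  71  70  71  74  72  73  77  76  75  74  71  72  73  71  73  71  72  72  70  72  81  81  75  69  63
187  72  72  71  73  72  71  71  69  71  72  71  70  72  71  72  70  72  70  72  73  72  72  71  69  71  71  71  71  73  82  78  70  62  57
```

Emit:
{"method": "servo_tool", "body": {"targets": [[0,25,8,0],[1,25,0,0],[1.5,20.5,0,0],[0,0,0,0],[0,0,0,0]]}}

```text
time_s: 7.0
tcp_pos: [0.5772, -0.0327, 0.287]
tool_rot: [-3.141, -0.001, -3.105]
force: [0.4, 0.4, -2.2]
gripper_width: 0.0391
grip_force: 25.9
```

Run:
```python
from m import *
S=sense();T=S['tcp_pos'];print(T,S['tool_rot'],S['force'])
s=optics.camera('scene');t=optics.camera('top')
cv2.imwrite('pics/scene5.png',s);cv2.imwrite('pics/top5.png',t)
cv2.imwrite('pics/c5.png',np.hstack([crop(s,240,140,70,70,5.7),crop(t,225,155,70,70,5.7)]))
M=np.array([.607,-.0309,.2183]);print(proj('scene',M),proj('scene',M+np.array([-.469,-.018,.883])*.033),proj('scene',M+np.array([-.469,-.018,.883])*.02))
```

```text
[ 0.57720514 -0.03271748  0.28701275] [-3.14072660e+00 -7.63321256e-04 -3.10457610e+00] [ 0.37101931  0.35314878 -2.17222564]
[270.37738798 178.41910476] [266.90235645 167.11081678] [268.2761132  171.58123289]
```

View pics/c5.png

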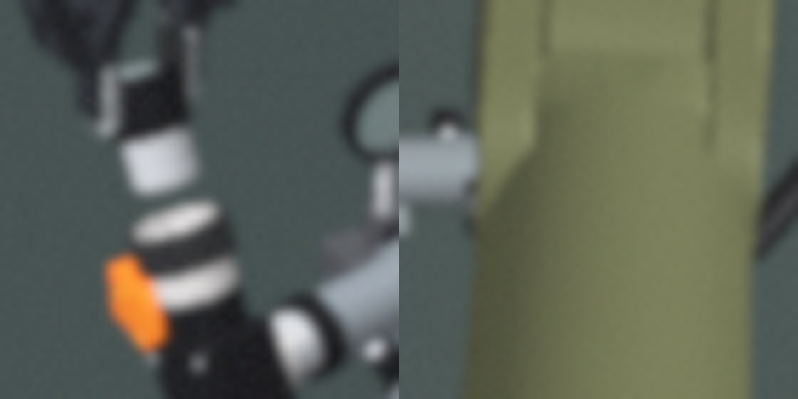

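Run:
```python
from m import *
T=np.array([.5772,-.03272,.28701]);M=np.array([.607,-.0309,.2183]);a=np.array([-.469,-.018,.883])
s=cv2.imread('pics/scene5.png');n=np.array([.038*-1,.999,0]);cam=C['scene']['extrinsics'][:3,3]
for r in blobs('scene',s,(255,158,24,18),125):
    o,d=ray('scene',*r[2]);k=n@(M-o)/(n@d);Q=o+k*d-np.array([1.15,.04,-2.3])*1e-3
    e=Q-M;x=np.array([.883,.035,.469]);print(r,'along',e@a*1e3,'perp',e@x*1e3,'rel tcp',(Q-T)*1e3)
g=s.min(2)
for v in range(162,177):print(v,' '.join('%3d'%q for q in g[v,255:282]))
```

```text
(103.9, (267.28, 167.96), (267.42, 168.14), array([11. , 13.4]), 76) along 32.56517883737775 perp 1.013929187019374 rel tcp [ 15.43855132   1.27746241 -39.46889725]
162  80  94 117 137 126  94  61  42  36  37  41  49  52  65  81  92  91  88  81  73  70  72  72  71  70  72  72
163  78  86 106 117 106  78  53  50  56  65  76  91 104 116 129 136 129 117  95  81  73  71  70  72  70  71  71
164  73  78  85  88  77  68  72  90 108 118 131 148 157 163 167 164 152 136 110  83  74  71  71  73  72  71  71
165  72  71  74  72  70  77 105 139 162 172 179 185 189 188 183 175 162 143 118  91  75  72  72  71  70  71  72
166  72  72  70  70  71  84 122 165 191 200 203 203 201 196 191 181 168 149 125  97  79  73  71  72  70  70  71
167  70  71  70  71  71  83 120 165 196 207 209 207 204 200 193 185 172 155 134 107  81  71  72  72  71  70  71
168  72  70  69  71  72  79 107 155 190 206 210 209 206 201 195 187 175 161 142 114  87  74  71  71  72  71  73
169  70  71  71  70  72  76  98 142 182 203 209 209 207 203 198 189 179 164 145 115  90  75  71  72  72  72  72
170  71  71  72  71  71  75  88 128 173 200 208 211 207 205 198 189 176 160 137 112  86  75  72  70  72  71  70
171  71  71  71  72  72  71  81 115 161 193 206 207 204 198 189 179 163 142 118  95  78  73  72  71  72  70  71
172  71  72  71  73  69  70  76 102 142 175 191 193 186 176 165 149 131 111  95  81  73  72  72  71  71  70  72
173  72  71  72  71  70  72  75  86 112 140 154 156 148 137 123 111  96  84  77  75  73  73  71  69  71  71  71
174  70  72  70  72  70  70  71  75  86  99 108 109 102  97  89  84  80  81  81  84  86  84  79  72  70  71  71
175  73  71  70  73  72  71  72  71  73  76  79  80  78  80  84  92 104 114 122 126 128 121 103  82  71  70  71
176  72  70  70  70  73  71  71  71  73  73  75  82  89 101 118 134 151 168 179 179 177 163 134  96  73  69  71
```

Emit:
{"method": "servo_tool", "body": {"targets": [[-1.3,0.7,-0.7,0],[2.4,0.1,-4.4,0],[2.4,0.1,-4.4,0],[2.4,0.1,-4.4,0],[0,0,0,0]]}}

```text
time_s: 7.6
tcp_pos: [0.5832, -0.0303, 0.2723]
tool_rot: [3.142, -0.002, -3.103]
force: [0.7, -0.8, -1.3]
gripper_width: 0.0393
grip_force: 25.9
```

Emit:
{"method": "servo_tool", "body": {"targets": [[0.9,0,-1.8,0],[0.9,0.1,-1.8,0],[0.9,0,-1.8,0],[0.9,0,-1.8,0]]}}

```text
time_s: 8.0
tcp_pos: [0.585, -0.0311, 0.2683]
tool_rot: [-3.141, -0.002, -3.104]
force: [-16.7, -2.7, 24.2]
gripper_width: 0.0389
grip_force: 28.3
```

Run:
```python
from m import *
S=sense();T=S['tcp_pos'];print(T,S['force'],S['moment'])
s=optics.camera('scene');cv2.imwrite('pics/scene6.png',s)
```

```text
[ 0.58502749 -0.03112519  0.26834584] [-16.66625643  -2.70934956  24.17197608] [-0.45591824  3.25577458  0.09610152]
```

Emit:
{"method": "servo_tool", "body": {"targets": [[-1.2,0,2.2,0],[-0.9,-0.7,-0.5,0],[0,0,0,0]]}}

```text
time_s: 8.35
tcp_pos: [0.5847, -0.0309, 0.269]
tool_rot: [3.141, 0.001, -3.103]
force: [-4.3, -0.3, 8.7]
gripper_width: 0.039
grip_force: 26.9
```

Emit:
{"method": "servo_tool", "body": {"targets": [[-0.9,-0.5,-0.5,0],[0,0,0,0]]}}

```text
time_s: 8.55
tcp_pos: [0.5844, -0.031, 0.2687]
tool_rot: [3.141, 0.003, -3.103]
force: [-3.3, 0.9, 9.1]
gripper_width: 0.0389
grip_force: 26.9
```

Run:
```python
from m import *
S=sense();T=S['tcp_pos'];F=S['force']-[.4,.4,-2.15];M=S['moment']-[-.04,-.008,0];print(T,F,M, 'rx,ry',(-.238*F[0]-M[1])/F[2],(M[0]-.238*F[1])/F[2])
s=optics.camera('scene');cv2.imwrite('pics/scene7.png',s)
cv2.imwrite('pics/c7.png',crop(s,245,145,60,60,8))
```

```text
[ 0.58436604 -0.03095728  0.26872857] [-3.68791956  0.45319526 11.21445459] [0.29548226 0.45413204 0.04781324] rx,ry 0.037772038758875914 0.016730353612576656
```

View pics/c7.png

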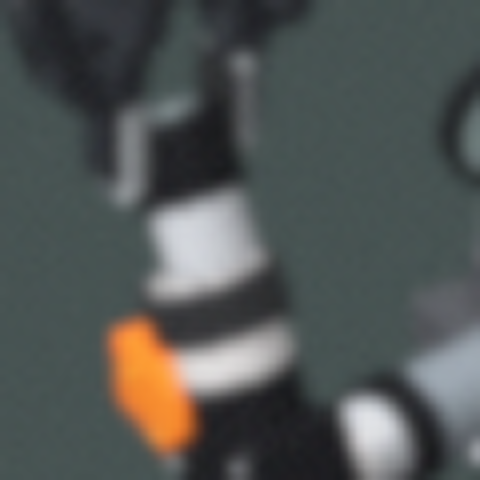

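Emit:
{"method": "servo_tool", "body": {"targets": [[-1.9,0,3.5,0],[0,0,0,0],[0,0,0,0]]}}

```text
time_s: 8.9
tcp_pos: [0.5818, -0.0314, 0.2705]
tool_rot: [-3.142, -0.0, -3.103]
force: [-0.7, 0.6, -0.9]
gripper_width: 0.0392
grip_force: 26.0
```

Run:
```python
from m import *
S=sense();T=S['tcp_pos'];print(T,S['force'],S['moment'])
s=optics.camera('scene');cv2.imwrite('pics/scene8.png',s);g=s.min(2)
for v in range(163,186):print(v,' '.join('%3d'%q for q in g[v,258:288]))
```

```text
[ 0.58181424 -0.03139259  0.27054528] [-0.74051898  0.56624    -0.94958586] [-0.00881681  0.03765125 -0.03135501]
163  64 100 122 119  89  54  34  35  35  33  33  32  29  30  32  45  62  72  74  72  73  70  71  71  71  71  72  72  70  70
164  65 100 124 118  87  54  36  34  36  35  33  33  30  29  25  37  52  66  70  72  72  71  74  72  70  72  71  71  72  71
165  68 102 125 119  88  54  35  33  33  34  33  32  29  30  28  31  50  62  68  69  72  72  73  71  71  71  71  71  71  73
166  79 113 128 121  89  53  33  34  35  34  33  35  34  33  37  43  54  64  70  73  71  71  72  72  71  71  72  71  71  73
167  98 125 135 119  86  52  37  35  35  33  41  46  56  62  69  73  72  71  72  70  72  70  70  71  71  72  71  73  70  70
168 101 122 126 105  74  49  41  45  47  56  71  86 101 107 113 110  96  80  73  71  72  72  73  72  71  72  70  72  71  73
169  90 101 100  82  65  61  70  82  97 108 123 140 150 151 147 136 115  89  74  72  72  71  73  70  72  71  70  71  71  71
170  76  80  76  70  76 100 121 139 155 163 170 177 180 175 165 150 127  97  79  73  71  70  71  72  72  73  71  72  7
[... 1165 characters left out ...]
 194 185 182 177 163 140 113  87  66  53  47  49  54  63  68  72  72  72  70  70
181  71  70  71  70  79 108 142 159 166 169 161 147 134 123 107  90  71  59  52  49  46  46  50  61  67  72  72  70  71  70
182  71  73  72  72  72  86 107 118 120 115 107  94  84  77  67  61  55  53  49  48  44  46  48  59  66  70  69  72  71  71
183  72  71  74  75  72  70  73  75  74  71  67  63  60  55  56  52  51  51  50  49  49  48  53  58  66  71  71  71  71  71
184  75  82  80  77  69  60  58  58  56  56  55  54  54  55  53  54  52  54  53  57  64  68  68  68  70  71  72  72  70  72
185  82  80  75  71  64  57  56  56  53  53  52  55  54  56  56  57  59  62  70  82  95 101  96  86  74  71  69  72  72  73
```

Emit:
{"method": "servo_tool", "body": {"targets": [[-0.3,-1.1,-0.1,0],[0.9,0,-1.8,0],[0.9,0,-1.8,0],[0,0,0,0]]}}

```text
time_s: 9.35
tcp_pos: [0.5834, -0.0325, 0.2667]
tool_rot: [-3.142, -0.001, -3.103]
force: [1.0, 1.3, -1.9]
gripper_width: 0.0389
grip_force: 26.0
```

Emit:
{"method": "servo_tool", "body": {"targets": [[0.9,0,-1.8,0],[0,0,0,0]]}}

```text
time_s: 9.55
tcp_pos: [0.5843, -0.0325, 0.2651]
tool_rot: [-3.142, -0.0, -3.103]
force: [0.3, -1.7, -0.7]
gripper_width: 0.0386
grip_force: 26.0
```

```bash
cat > f.py <<'E'
from m import *
S=sense();T=S['tcp_pos'];F=S['force']-[.4,.4,-2.15];M=S['moment']-[-.04,-.008,0]
print(S['time_s'],T*1e3,F,M, 'rx,ry',(-.238*F[0]-M[1])/F[2],(M[0]-.238*F[1])/F[2], 'along',F@[-.469,-.018,.883],'perp',F@[.883,.035,.469],'grip',S['gripper_width'])
E
python3 f.py
```

```text
9.55 [584.34942675 -32.5392692  265.13922335] [-0.08670983 -2.14016902  1.4801623 ] [-0.02481341 -0.07533705 -0.07995241] rx,ry 0.064840178097148 0.32736059496328435 along 1.3861732658019084 perp 0.5427254279472725 grip 0.03859886259742139
```

Emit:
{"method": "servo_tool", "body": {"targets": [[0.9,-0.3,-1.8,0],[0.9,0,-1.8,0],[0.9,0,-1.8,0],[0,0,0,0]]}}

```text
time_s: 9.95
tcp_pos: [0.587, -0.0328, 0.2596]
tool_rot: [-3.142, -0.0, -3.103]
force: [0.2, -0.1, -0.7]
gripper_width: 0.0393
grip_force: 26.0
```

```bash
python3 f.py
```

```text
9.95 [587.02221949 -32.76599238 259.62165164] [-0.23003619 -0.5328355   1.44849096] [ 0.04655124  0.0062016  -0.03918287] rx,ry 0.03351557588780036 0.1196873809851921 along 1.3964955240571815 perp 0.4575710640360805 grip 0.03927248202969535
```

Emit:
{"method": "servo_tool", "body": {"targets": [[1.2,0,-2.2,0],[1.2,0,-2.2,0],[1.2,0,-2.2,0],[0,0,0,0]]}}

```text
time_s: 10.35
tcp_pos: [0.5906, -0.0328, 0.2529]
tool_rot: [3.142, -0.001, -3.103]
force: [-0.2, -0.4, -1.0]
gripper_width: 0.0393
grip_force: 26.0
```

```bash
python3 f.py
```

```text
10.35 [590.5877795  -32.77857938 252.93819049] [-0.63885024 -0.76874033  1.11846041] [ 0.01367199  0.01133219 -0.01200872] rx,ry 0.12581059652171792 0.1758061245887827 along 1.30105862911607 perp -0.06645274125737244 grip 0.03933127171727963
```

Emit:
{"method": "servo_tool", "body": {"targets": [[0.9,0,-1.8,0],[0.9,0,-1.8,0],[0.9,0,-1.8,0],[0,0,0,0]]}}

```text
time_s: 10.75
tcp_pos: [0.5933, -0.0328, 0.2477]
tool_rot: [3.142, -0.0, -3.103]
force: [0.6, -0.4, -1.4]
gripper_width: 0.0386
grip_force: 26.0
```

Emit:
{"method": "servo_tool", "body": {"targets": [[0.9,0,-1.8,0],[0.5,0,-0.9,0],[0,0,0,0]]}}

```text
time_s: 11.05
tcp_pos: [0.5945, -0.0328, 0.2455]
tool_rot: [3.142, -0.0, -3.103]
force: [-0.5, 0.2, 0.2]
gripper_width: 0.0388
grip_force: 26.2
```

```bash
python3 f.py
```

```text
11.05 [594.51761493 -32.80854411 245.48916349] [-0.91076413 -0.17435193  2.37453276] [-0.0087957   0.35763991  0.00459793] rx,ry -0.05932874521191501 0.01377115541477611 along 2.5269991438009343 perp 0.3033488212472458 grip 0.03875413041853142
```

Emit:
{"method": "servo_tool", "body": {"targets": [[0.9,0,-1.8,0],[0.9,0,-1.8,0],[0,0,0,0]]}}

```text
time_s: 11.35
tcp_pos: [0.5948, -0.0328, 0.245]
tool_rot: [3.141, -0.001, -3.104]
force: [-15.2, 1.3, 26.7]
gripper_width: 0.0391
grip_force: 28.6
```

```bash
python3 f.py
python3 - <<'E'
from m import *
s=optics.camera('scene');cv2.imwrite('pics/scene9.png',s)
cv2.imwrite('pics/c9.png',crop(s,245,145,60,60,8))
E
```

```text
11.35 [594.79171836 -32.82375319 245.03933257] [-15.57079911   0.87563851  28.88043509] [0.28841848 3.26428437 0.03914776] rx,ry 0.015289444773622813 0.0027706132643409848 along 32.7883674732919 perp -0.17344420382442216 grip 0.03912460561774102
```

View pics/c9.png

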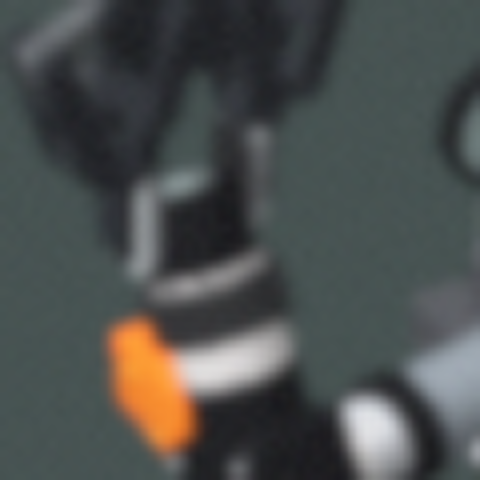

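Emit:
{"method": "servo_tool", "body": {"targets": [[-0.9,0,1.8,0],[-0.7,0,1.2,0]]}}

```text
time_s: 11.6
tcp_pos: [0.5946, -0.0328, 0.2454]
tool_rot: [3.142, 0.001, -3.103]
force: [-1.8, 1.0, -0.5]
gripper_width: 0.0389
grip_force: 26.3
```

Emit:
{"method": "servo_tool", "body": {"targets": [[0,0,0,0],[0,0,0,0],[0,0,0,0],[0,0,0,0]], "hand": 0.8, "grip_force": 70}}

```text
time_s: 12.0
tcp_pos: [0.595, -0.0328, 0.2443]
tool_rot: [-3.142, -0.0, -3.103]
force: [-0.7, 0.3, 0.5]
gripper_width: 0.0681
grip_force: 0.0
```

```bash
python3 f.py
python3 - <<'E'
from m import *
print(sense()['joint_pos'])
a=cv2.imread('pics/scene9.png').min(2);s=optics.camera('scene');cv2.imwrite('pics/scene10.png',s);b=s.min(2)
for v in range(164,186,1):print(v,' '.join('%3d'%q for q in a[v,262:282]),' | ',' '.join('%3d'%q for q in b[v,262:282]))
E
```

```text
12.0 [595.02494173 -32.81900164 244.33011711] [-1.10213787 -0.06644722  2.66691631] [ 0.04008206 -0.04855875 -0.03962733] rx,ry 0.11656442477575849 0.020959223015600877 along 2.872985811159502 perp 0.27527035627233787 grip 0.06811959863680545
[-0.02103833  0.46422839  0.05472529  1.59689541 -0.02767857  1.08149403
  1.64994178]
164  41  37  45  59  68  72  73  72  68  58  50  47  47  58  77  89  82  71  70  70  |   64  70  72  71  70  72  72  72  72  70  68  67  68  58  51  46  47  53  70  83
165  44  43  52  63  73  78  81  81  75  61  49  45  44  55  74  85  80  71  70  70  |   67  70  71  71  76  78  81  81  77  71  64  61  62  56  48  47  47  54  72  87
166  49  56  64  78  91 101 104 100  89  70  50  37  41  53  70  83  77  70  69  70  |   69  70  75  82  92 100 104 100  90  72  58  51  54  53  49  48  47  57  74  88
167  71  82  88 100 118 125 124 110  91  67  45  34  38  53  68  78  74  68  70  71  |   69  77  92 104 118 124 122 109  91  66  47  40  48  52  53  48  50  57  74  89
168  96 107 105 112 122 123 113  96  73  53  37  28  33  49  68  77  74  69  70  71  |   70  84 10
[... 2225 characters left out ...]
  58  53  46  47  47  51  62
182  69  80  93 101 102 102  99  90  82  72  64  60  54  52  49  46  45  45  50  60  |   68  79  94 100 102 103  98  90  80  74  66  60  52  51  49  49  46  44  49  58
183  73  69  71  71  71  68  64  62  58  58  54  53  53  49  51  48  48  47  53  61  |   74  69  71  72  71  68  63  61  57  57  53  52  52  49  49  48  48  48  52  61
184  69  62  59  57  56  56  54  55  55  53  54  52  52  53  51  56  61  68  68  68  |   69  61  58  58  56  55  53  54  53  56  56  54  53  52  52  57  61  67  67  68
185  64  59  55  57  54  54  54  55  55  54  56  55  58  63  71  83  95 102  96  84  |   63  58  57  56  55  55  54  54  53  55  57  54  59  63  72  84  95 103  95  82
```

Emit:
{"method": "servo_tool", "body": {"targets": [[4.5,0.2,-8,0.1],[4.5,0.2,-8,0.1],[4.5,0.2,-8,0.1],[4.5,0,-8.5,0.05],[0,0,0,0]]}}

```text
time_s: 12.55
tcp_pos: [0.6127, -0.0323, 0.2108]
tool_rot: [3.141, -0.002, -2.753]
force: [-0.2, 0.2, 0.3]
gripper_width: 0.0681
grip_force: 0.0
```

```bash
python3 f.py
```

```text
12.55 [612.70254204 -32.25758113 210.81491327] [-0.56481889 -0.23349883  2.42118363] [0.06270626 0.09941103 0.01931552] rx,ry 0.014462291715769016 0.04885171968002156 along 2.4070081882865004 perp 0.6286275806993915 grip 0.06809615251942756
```

No contact on the way down. Close on the ring.

Emit:
{"method": "servo_tool", "body": {"targets": [[0,0,0,0],[0,0,0,0],[0,0,0,0],[0,0,0,0]], "hand": 0.0, "grip_force": 70}}

```text
time_s: 12.95
tcp_pos: [0.6126, -0.0318, 0.2131]
tool_rot: [3.141, 0.0, -2.754]
force: [-4.0, 2.1, 6.4]
gripper_width: 0.0493
grip_force: 70.7
```

```bash
python3 f.py
```

```text
12.95 [612.56986948 -31.75594047 213.13477   ] [-4.38327946  1.72819046  8.54124156] [ 0.19676217  0.70948837 -0.19262247] rx,ry 0.03907302470421889 -0.025118966159008528 along 9.566566940950345 perp 0.1958931937925339 grip 0.04931424107910521
```

Emit:
{"method": "servo_tool", "body": {"targets": [[0,0,0,-0.1],[0,0,0,-0.12],[0,0,0,-0.12],[0,0,0,0]]}}

```text
time_s: 13.35
tcp_pos: [0.6139, -0.032, 0.2122]
tool_rot: [-3.141, 0.002, -3.095]
force: [3.1, -0.2, -3.7]
gripper_width: 0.048
grip_force: 80.7
```

```bash
python3 f.py; python3 -c "
from cell import sense;s=sense();print(s['moment'],s['tool_rot'])"
```

```text
13.35 [613.87470576 -32.00997802 212.23747763] [ 2.67230326 -0.64501123 -1.59068119] [ 0.17852475 -0.95212677  0.19544037] rx,ry -0.19873158741333946 -0.20873913891076715 along -2.6462715150335 perp 1.5910389092735275 grip 0.047979132370022735
[ 0.13852475 -0.96012677  0.19544037] [-3.14106715e+00  2.21859720e-03 -3.09515711e+00]
```

Emit:
{"method": "servo_tool", "body": {"targets": [[0,0,0,-0.12],[0,0,0,-0.12],[0,0,0,-0.12],[0,0,0,0]]}}

```text
time_s: 13.75
tcp_pos: [0.6124, -0.0326, 0.214]
tool_rot: [-3.141, 0.0, 2.829]
force: [-4.6, 0.2, 13.2]
gripper_width: 0.048
grip_force: 97.3
```

```bash
python3 f.py; python3 -c "
from cell import sense;s=sense();print(s['moment'],s['tool_rot'])"
```

```text
13.75 [612.37338055 -32.64369615 214.0371015 ] [-4.9953445  -0.20755413 15.32103967] [-0.30504404  1.45951011 -0.09761579] rx,ry -0.017663169185446193 -0.016685953905195255 along 15.875030576844058 perp 2.7674140199863366 grip 0.047995254658383356
[-0.34504404  1.45151011 -0.09761579] [-3.14101322e+00  4.39706354e-04  2.82851601e+00]
```

Emit:
{"method": "servo_tool", "body": {"targets": [[0,0,0,0],[0,0,0,0],[0,0,0,0]], "hand": 0.75}}

```text
time_s: 14.05
tcp_pos: [0.6129, -0.0324, 0.212]
tool_rot: [-3.141, -0.0, 2.831]
force: [-0.4, -0.4, -0.2]
gripper_width: 0.064
grip_force: 0.0
```

Emit:
{"method": "servo_tool", "body": {"targets": [[0,0,0,0.14],[0,0,0,0.14],[0,0,0,0.14],[0,0,0,0.14],[0,0,0,0.14]]}}

```text
time_s: 14.55
tcp_pos: [0.6129, -0.0324, 0.2119]
tool_rot: [-3.142, -0.0, -2.747]
force: [0.2, 0.1, 0.2]
gripper_width: 0.0638
grip_force: 0.0
```

```bash
python3 f.py; python3 -c "
from cell import sense;s=sense();print(s['moment'],s['tool_rot'])"
```

```text
14.55 [612.87635172 -32.42939185 211.94662301] [-0.22857245 -0.25908092  2.35885473] [ 0.03840646  0.02216389 -0.04551824] rx,ry 0.013666104586174102 0.04242216165790152 along 2.194732662748796 perp 0.8954055635528771 grip 0.06376794571676393
[-0.00159354  0.01416389 -0.04551824] [-3.14155751e+00 -2.74278854e-04 -2.74712066e+00]
```

Emit:
{"method": "servo_tool", "body": {"targets": [[0,0,0,0],[0,0,0,0],[0,0,0,0],[0,0,0,-0.1],[0,0,0,-0.12]], "hand": 0.0}}

```text
time_s: 15.05
tcp_pos: [0.6133, -0.0323, 0.2123]
tool_rot: [-3.141, 0.001, -2.981]
force: [-6.1, 10.6, 9.9]
gripper_width: 0.048
grip_force: 70.7
```

```bash
cat > g.py <<'E'
from cell import sense
import numpy as np
s=sense();print(np.round(s['tcp_pos']*1e3,1),'yaw',round(s['tool_rot'][2],3),'F',np.round(s['force'],1),'M',np.round(s['moment'],3),'e7',round(s['effort'][6],3),round(s['gripper_width'],4),round(s['grip_force'],1))
E
python3 g.py
```

```text
[613.3 -32.3 212.3] yaw -2.981 F [-6.1 10.6  9.9] M [ 1.403  0.905 -0.469] e7 2.528 0.048 70.7
```

Emit:
{"method": "servo_tool", "body": {"targets": [[0,0,0,-0.12],[0,0,0,-0.12]]}}

```text
time_s: 15.25
tcp_pos: [0.6145, -0.0319, 0.2113]
tool_rot: [3.141, 0.003, 3.062]
force: [5.7, -3.4, -5.1]
gripper_width: 0.0481
grip_force: 84.9
```

```bash
python3 g.py
```

```text
[614.5 -31.9 211.3] yaw 3.062 F [ 5.7 -3.4 -5.1] M [ 1.939 -1.514  1.697] e7 0.29 0.0481 84.9
```

Emit:
{"method": "servo_tool", "body": {"targets": [[0,0,0,-0.12],[0,0,0,-0.12]]}}

```text
time_s: 15.45
tcp_pos: [0.6124, -0.0325, 0.2137]
tool_rot: [-3.141, -0.0, 2.821]
force: [-5.6, -0.7, 13.5]
gripper_width: 0.048
grip_force: 98.1
```

```bash
python3 g.py
```

```text
[612.4 -32.5 213.7] yaw 2.821 F [-5.6 -0.7 13.5] M [0.407 1.513 0.674] e7 1.416 0.048 98.1
```

Emit:
{"method": "servo_tool", "body": {"targets": [[0,0,0,0],[0,0,0,0],[0,0,0,0]], "hand": 0.75}}

```text
time_s: 15.75
tcp_pos: [0.613, -0.0321, 0.212]
tool_rot: [-3.142, -0.0, 2.83]
force: [0.3, -0.9, 0.3]
gripper_width: 0.0641
grip_force: 0.0
```

Emit:
{"method": "servo_tool", "body": {"targets": [[0,0,0,0.14],[0,0,0,0.14],[0,0,0,0.14],[0,0,0,0.14],[0,0,0,0.14]]}}

```text
time_s: 16.25
tcp_pos: [0.613, -0.0323, 0.212]
tool_rot: [3.141, 0.0, -2.748]
force: [0.5, -0.5, -0.3]
gripper_width: 0.0637
grip_force: 0.0
```

Emit:
{"method": "servo_tool", "body": {"targets": [[0,0,0,0],[0,0,0,0],[0,0,0,0],[0,0,0,-0.1],[0,0,0,-0.12]], "hand": 0.0, "grip_force": 90}}

```text
time_s: 16.75
tcp_pos: [0.6141, -0.0313, 0.2115]
tool_rot: [3.141, 0.002, -2.981]
force: [6.0, 0.0, -8.1]
gripper_width: 0.0475
grip_force: 97.6
```

Emit:
{"method": "servo_tool", "body": {"targets": [[0,0,0,-0.12],[0,0,0,0]]}}

```text
time_s: 16.95
tcp_pos: [0.6158, -0.0324, 0.21]
tool_rot: [-3.14, 0.005, -3.102]
force: [15.2, 2.1, -22.7]
gripper_width: 0.0474
grip_force: 105.9
```

```bash
python3 g.py
```

```text
[615.8 -32.4 210. ] yaw -3.102 F [ 15.2   2.1 -22.7] M [-1.423 -3.591 -0.888] e7 -0.23 0.0474 105.9
```

Emit:
{"method": "servo_tool", "body": {"targets": [[0,0,0,-0.12],[0,0,0,-0.12],[0,0,0,-0.12],[0,0,0,0]]}}

```text
time_s: 17.35
tcp_pos: [0.6129, -0.0332, 0.2132]
tool_rot: [-3.14, 0.001, 2.82]
force: [-2.2, 1.0, 8.6]
gripper_width: 0.0472
grip_force: 115.6
```

```bash
python3 g.py
```

```text
[612.9 -33.2 213.2] yaw 2.82 F [-2.2  1.   8.6] M [-1.796  1.286 -0.914] e7 -0.311 0.0472 115.6
```

Emit:
{"method": "servo_tool", "body": {"targets": [[0,0,0,0],[0,0,0,0],[0,0,0,0]], "hand": 0.75}}

```text
time_s: 17.65
tcp_pos: [0.6129, -0.0322, 0.212]
tool_rot: [3.142, -0.0, 2.829]
force: [0.4, -0.3, -0.4]
gripper_width: 0.0643
grip_force: 0.0
```

Emit:
{"method": "servo_tool", "body": {"targets": [[0,0,0,0.14],[0,0,0,0.14],[0,0,0,0.14],[0,0,0,0.14],[0,0,0,0.14]]}}

```text
time_s: 18.15
tcp_pos: [0.6129, -0.0323, 0.2121]
tool_rot: [3.142, 0.0, -2.749]
force: [0.8, 0.4, 0.0]
gripper_width: 0.064
grip_force: 0.0
```

Add to g.py:
```python
a=np.array([-.469,-.018,.883]);r=s['tcp_pos']+[0,0,.188]-[.6129,-.0319,.2073]
print('axis torque',round((s['moment']+np.cross(r,s['force']))@a,3))
```

```text
(no output)
```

Emit:
{"method": "servo_tool", "body": {"targets": [[0,0,0,0],[0,0,0,0],[0,0,0,0],[0,0,0,-0.1],[0,0,0,-0.12]], "hand": 0.0}}

```text
time_s: 18.65
tcp_pos: [0.6141, -0.0313, 0.2117]
tool_rot: [3.141, 0.003, -2.982]
force: [5.6, 1.0, -6.9]
gripper_width: 0.0474
grip_force: 97.6
```

```bash
python3 g.py
```

```text
[614.1 -31.3 211.7] yaw -2.982 F [ 5.6  1.  -6.9] M [ 1.904 -1.285  1.28 ] e7 1.019 0.0474 97.6
axis torque 0.334
```

Emit:
{"method": "servo_tool", "body": {"targets": [[0,0,0,-0.12],[0,0,0,-0.12]]}}

```text
time_s: 18.85
tcp_pos: [0.6155, -0.032, 0.2103]
tool_rot: [3.142, 0.004, 3.062]
force: [-17.1, -25.5, 33.6]
gripper_width: 0.0476
grip_force: 114.8
```

```bash
python3 g.py
```

```text
[615.5 -32.  210.3] yaw 3.062 F [-17.1 -25.5  33.6] M [-6.36   3.521  0.271] e7 -0.061 0.0476 114.8
axis torque 0.871
```

Emit:
{"method": "servo_tool", "body": {"targets": [[0,0,0,-0.12],[0,0,0,-0.12]]}}

```text
time_s: 19.05
tcp_pos: [0.6131, -0.0332, 0.2132]
tool_rot: [-3.141, 0.001, 2.82]
force: [0.8, 0.2, 6.1]
gripper_width: 0.0477
grip_force: 116.0
```

```bash
python3 g.py
```

```text
[613.1 -33.2 213.2] yaw 2.82 F [0.8 0.2 6.1] M [-1.209  0.908  0.41 ] e7 1.845 0.0477 116.0
axis torque 0.932
```

Emit:
{"method": "servo_tool", "body": {"targets": [[0,0,0,0],[0,0,0,0],[0,0,0,0]], "hand": 0.75}}

```text
time_s: 19.35
tcp_pos: [0.6128, -0.0321, 0.212]
tool_rot: [-3.142, -0.0, 2.829]
force: [-0.1, -0.5, -0.0]
gripper_width: 0.0638
grip_force: 0.0
```

Emit:
{"method": "servo_tool", "body": {"targets": [[0,0,0,0.14],[0,0,0,0.14],[0,0,0,0.14],[0,0,0,0.14],[0,0,0,0.14]]}}

```text
time_s: 19.85
tcp_pos: [0.6128, -0.0323, 0.212]
tool_rot: [3.141, -0.0, -2.748]
force: [0.9, -0.6, -0.1]
gripper_width: 0.0644
grip_force: 0.0
```

Emit:
{"method": "servo_tool", "body": {"targets": [[0,0,0,0],[0,0,0,0],[0,0,0,0],[0,0,0,-0.1],[0,0,0,-0.12]], "hand": 0.0, "grip_force": 100}}

```text
time_s: 20.35
tcp_pos: [0.6151, -0.0315, 0.2118]
tool_rot: [-3.14, 0.005, -2.978]
force: [8.8, 1.5, -8.3]
gripper_width: 0.0474
grip_force: 109.9
```

```bash
python3 g.py
```

```text
[615.1 -31.5 211.8] yaw -2.978 F [ 8.8  1.5 -8.3] M [-0.451 -2.146  2.984] e7 -0.656 0.0474 109.9
axis torque 2.987
```

Emit:
{"method": "servo_tool", "body": {"targets": [[0,0,0,-0.12],[0,0,0,-0.12]]}}

```text
time_s: 20.55
tcp_pos: [0.6211, -0.0324, 0.2127]
tool_rot: [-3.14, 0.018, 3.067]
force: [25.0, -4.0, -21.1]
gripper_width: 0.0464
grip_force: 109.9
```

```bash
python3 g.py
```

```text
[621.1 -32.4 212.7] yaw 3.067 F [ 25.   -4.  -21.1] M [ 0.278 -4.837  2.894] e7 -0.856 0.0464 109.9
axis torque 2.038
```

Emit:
{"method": "servo_tool", "body": {"targets": [[0,0,0,-0.12],[0,0,0,-0.12]]}}

```text
time_s: 20.75
tcp_pos: [0.6219, -0.0362, 0.2152]
tool_rot: [3.14, 0.022, 2.819]
force: [33.9, -4.9, -13.1]
gripper_width: 0.0451
grip_force: 133.8
```

```bash
python3 g.py
```

```text
[621.9 -36.2 215.2] yaw 2.819 F [ 33.9  -4.9 -13.1] M [-1.811 -5.925 -0.763] e7 2.243 0.0451 133.8
axis torque -0.227
```

Emit:
{"method": "servo_tool", "body": {"targets": [[0,0,0,0],[0,0,0,0],[0,0,0,0],[0,0,0,0.12],[0,0,0,0.12]], "hand": 0.8}}

```text
time_s: 21.25
tcp_pos: [0.6123, -0.0318, 0.2119]
tool_rot: [3.141, -0.001, 3.074]
force: [-0.1, 0.2, -0.6]
gripper_width: 0.068
grip_force: 0.0
```

```bash
python3 g.py
```

```text
[612.3 -31.8 211.9] yaw 3.074 F [-0.1  0.2 -0.6] M [-0.021 -0.019 -0.028] e7 -1.814 0.068 0.0
axis torque 0.005
```

Emit:
{"method": "servo_tool", "body": {"targets": [[0,0,0,0.12],[0,0,0,0.12],[0,0,0,0]]}}

```text
time_s: 21.55
tcp_pos: [0.6124, -0.0321, 0.212]
tool_rot: [3.141, -0.001, -2.973]
force: [-0.3, 0.7, -0.6]
gripper_width: 0.0681
grip_force: 0.0
```

Emit:
{"method": "servo_tool", "body": {"targets": [[0,0,0,0],[0,0,0,0],[0,0,0,0],[0,0,0,-0.07],[0,0,0,-0.07]], "hand": 0.0}}

```text
time_s: 22.05
tcp_pos: [0.6138, -0.032, 0.2119]
tool_rot: [-3.141, 0.002, -3.119]
force: [3.2, -0.6, -5.1]
gripper_width: 0.0472
grip_force: 117.1
```

```bash
python3 g.py
```

```text
[613.8 -32.  211.9] yaw -3.119 F [ 3.2 -0.6 -5.1] M [ 0.457 -1.124  0.482] e7 0.933 0.0472 117.1
axis torque 0.166
```

Emit:
{"method": "servo_tool", "body": {"targets": [[0,0,0,0],[0,0,0,0],[0,0,0,0],[0,0,0,0.03]], "hand": 0.8}}

```text
time_s: 22.45
tcp_pos: [0.6128, -0.0321, 0.2124]
tool_rot: [-3.142, 0.0, -3.082]
force: [0.2, -0.5, 0.3]
gripper_width: 0.0684
grip_force: 0.0
```

Emit:
{"method": "servo_tool", "body": {"targets": [[-4.5,0,8,0],[-9,0,17,0],[-12,0,22,0],[-14,0,27,0],[-14,0,27,0]]}}

```text
time_s: 22.95
tcp_pos: [0.5582, -0.0324, 0.3157]
tool_rot: [-3.142, 0.001, -3.084]
force: [1.0, 0.3, 0.7]
gripper_width: 0.0684
grip_force: 0.0
```

Emit:
{"method": "servo_tool", "body": {"targets": [[-40,0,20,0],[-40,-20,0,0],[-30,-30,0,0],[0,0,0,0]]}}

```text
time_s: 23.35
tcp_pos: [0.445, -0.0863, 0.3355]
tool_rot: [-3.139, 0.001, -3.09]
force: [0.9, -0.1, 0.1]
gripper_width: 0.0684
grip_force: 0.0
```

```bash
python3 g.py
python3 - <<'E'
from m import *
s=optics.camera('scene');t=optics.camera('top');cv2.imwrite('pics/scene11.png',s);cv2.imwrite('pics/top11.png',t)
b=s.min(2);a=cv2.imread('pics/scene10.png').min(2)
for v in range(164,184,2):print(v,' '.join('%3d'%q for q in a[v,262:282]),' | ',' '.join('%3d'%q for q in b[v,262:282]))
# head top disc centre in both views vs expected M+30a, and bystander difference
M=np.array([.607,-.0309,.2183]);A=np.array([-.469,-.018,.883]);P=M+.03*A
print('expect',proj('scene',P),proj('top',P))
print(blobs('scene',s,(258,158,20,16),100),blobs('top',t,(252,182,18,20),110))
t0=cv2.imread('pics/top0.png');d=cv2.absdiff(t,t0).max(2)
for n,(u,v) in dict(wide=(340,220),short=(345,243),boxa=(152,239),boxb=(223,248),rider=(186,234),loupe=(282,231),driver=(287,198)).items():print(n,d[v-9:v+10,u-9:u+10].max())
E
```

```text
[445.  -86.3 335.5] yaw -3.09 F [ 0.9 -0.1  0.1] M [ 0.003 -0.003 -0.031] e7 0.852 0.0684 0.0
axis torque 0.012
164  64  70  72  71  70  72  72  72  72  70  68  67  68  58  51  46  47  53  70  83  |   71  71  71  72  73  71  73  72  70  70  67  68  71  70  71  72  72  71  71  70
166  69  70  75  82  92 100 104 100  90  72  58  51  54  53  49  48  47  57  74  88  |   71  74  79  86  93 102 107 102  88  71  56  51  60  68  69  72  71  70  71  70
168  70  84 104 119 125 123 111  94  73  52  35  31  42  53  56  56  53  57  70  84  |   69  87 107 118 121 116 108  88  69  47  35  36  45  61  68  72  69  71  72  72
170  47  53  62  67  63  55  49  41  37  31  27  28  36  50  62  66  66  65  69  71  |   47  55  63  66  61  53  46  42  36  30  28  29  38  51  64  70  72  71  72  70
172  41  30  35  33  34  33  33  34  33  32  28  28  30  40  57  68  70  71  71  70  |   37  34  32  33  34  35  34  35  35  31  31  28  29  43  56  68  72  72  71  71
174  45  35  33  36  33  34  36  34  33  30  31  28  29  36  47  63  69  71  72  71  |   43  34  32  33  35  34  33  34  34  31  28  28  26  36  50 
[... 376 characters left out ...]
117 134 143 139 139 148 142 122 100  80  63  50  47  49  54  64  |   71  79  96 105 116 134 143 140 141 149 143 123  99  80  61  52  46  47  53  64
182  68  79  94 100 102 103  98  90  80  74  66  60  52  51  49  49  46  44  49  58  |   68  77  93 101 101 101  98  90  79  72  65  58  55  50  49  48  46  45  51  61
expect [267.21993458 168.14426494] [260.04174751 193.51070074]
[(12.2, (266.52, 167.38), (266.54, 167.39), array([2.7, 6.2]), 73)] [(48.0, (260.03, 194.06), (260.04, 194.04), array([7.8, 8.1]), 97), (10.7, (260.32, 185.0), (260.19, 184.8), array([2.6, 6.9]), 95), (8.5, (252.03, 184.71), (252.16, 184.9), array([1.8, 8.7]), 3)]
wide 3
short 3
boxa 3
boxb 3
rider 3
loupe 94
driver 117
```

Emit:
{"method": "servo_tool", "body": {"targets": [[40,30,0,0.08],[40,20,0,0.08],[30,0,-20,0.08]]}}

```text
time_s: 23.75
tcp_pos: [0.5632, -0.0269, 0.3157]
tool_rot: [3.141, 0.007, -2.834]
force: [-0.4, -0.9, -0.2]
gripper_width: 0.0686
grip_force: 0.0
```

Emit:
{"method": "servo_tool", "body": {"targets": [[14,0,-27,0],[14,0,-27,0],[12,0,-22,0],[9,0,-17,0],[4.5,0,-8,0]]}}

```text
time_s: 24.25
tcp_pos: [0.6133, -0.0313, 0.2105]
tool_rot: [3.141, -0.002, -2.842]
force: [-0.1, 0.3, -0.1]
gripper_width: 0.0686
grip_force: 0.0
```

Emit:
{"method": "servo_tool", "body": {"targets": [[0,0,0,0]]}}

```text
time_s: 24.35
tcp_pos: [0.613, -0.0317, 0.2113]
tool_rot: [3.141, -0.001, -2.843]
force: [0.1, -0.8, 0.1]
gripper_width: 0.0682
grip_force: 0.0
```

```bash
python3 g.py
python3 - <<'E'
from m import *
s=optics.camera('scene');d=cv2.absdiff(s,cv2.imread('pics/scene0.png')).max(2)
L=dict(loupe=(.4877-.0,-.075,0.014),)
for n,(u,v) in dict(loupe=(229,227),driver=(246,255),wide=(174,252),short=(157,240)).items():print(n,d[v-8:v+9,u-8:u+9].max())
E
```

```text
[613.  -31.7 211.3] yaw -2.843 F [ 0.1 -0.8  0.1] M [ 0.062 -0.039 -0.012] e7 -0.007 0.0682 0.0
axis torque -0.111
loupe 4
driver 5
wide 5
short 4
```

Bystanders are all unmoved. Another stroke, watching the torque closely.

Emit:
{"method": "servo_tool", "body": {"targets": [[0,0,0,0],[0,0,0,0],[0,0,0,0],[0,0,0,0]], "hand": 0.0, "grip_force": 100}}

```text
time_s: 24.8
tcp_pos: [0.6129, -0.0318, 0.2146]
tool_rot: [-3.141, 0.003, -2.843]
force: [-2.6, 1.8, 6.8]
gripper_width: 0.0476
grip_force: 101.5
```

```bash
python3 g.py
```

```text
[612.9 -31.8 214.6] yaw -2.843 F [-2.6  1.8  6.8] M [ 0.098  0.552 -0.204] e7 0.186 0.0476 101.5
axis torque -0.067
```

Emit:
{"method": "servo_tool", "body": {"targets": [[0,0,0,-0.07],[0,0,0,-0.07]]}}

```text
time_s: 25.0
tcp_pos: [0.6146, -0.0322, 0.2132]
tool_rot: [-3.141, 0.005, -2.987]
force: [6.7, 4.6, -9.2]
gripper_width: 0.0472
grip_force: 116.5
```

```bash
python3 g.py
```

```text
[614.6 -32.2 213.2] yaw -2.987 F [ 6.7  4.6 -9.2] M [-1.412 -2.028 -0.985] e7 2.49 0.0472 116.5
axis torque 0.229
```

Emit:
{"method": "servo_tool", "body": {"targets": [[0,0,0,-0.07],[0,0,0,-0.07]]}}

```text
time_s: 25.2
tcp_pos: [0.6161, -0.0324, 0.2126]
tool_rot: [-3.14, 0.008, -3.123]
force: [9.9, 5.3, -12.0]
gripper_width: 0.0469
grip_force: 117.5
```

```bash
python3 g.py
```

```text
[616.1 -32.4 212.6] yaw -3.123 F [  9.9   5.3 -12. ] M [-0.11  -2.026  0.811] e7 0.288 0.0469 117.5
axis torque 1.265
```

Emit:
{"method": "servo_tool", "body": {"targets": [[0,0,0,-0.05],[0,0,0,0]]}}

```text
time_s: 25.4
tcp_pos: [0.6161, -0.0321, 0.2125]
tool_rot: [-3.14, 0.007, 3.114]
force: [12.3, -2.4, -14.8]
gripper_width: 0.0472
grip_force: 116.6
```

```bash
python3 g.py
```

```text
[616.1 -32.1 212.5] yaw 3.114 F [ 12.3  -2.4 -14.8] M [-0.413 -3.057  2.537] e7 -3.122 0.0472 116.6
axis torque 2.22
```

Emit:
{"method": "servo_tool", "body": {"targets": [[0,0,0,-0.05],[0,0,0,0]]}}

```text
time_s: 25.6
tcp_pos: [0.6175, -0.0327, 0.2124]
tool_rot: [-3.14, 0.01, 3.063]
force: [20.1, -2.7, -19.3]
gripper_width: 0.0473
grip_force: 113.2
```

```bash
python3 g.py
```

```text
[617.5 -32.7 212.4] yaw 3.063 F [ 20.1  -2.7 -19.3] M [-1.463 -4.163  1.631] e7 -2.082 0.0473 113.2
axis torque 1.885
```

Emit:
{"method": "servo_tool", "body": {"targets": [[0,0,0,0.04],[0,0,0,0]]}}

```text
time_s: 25.8
tcp_pos: [0.6176, -0.0328, 0.2123]
tool_rot: [-3.14, 0.01, 3.102]
force: [18.2, 0.3, -19.4]
gripper_width: 0.0471
grip_force: 113.3
```

```bash
python3 g.py
```

```text
[617.6 -32.8 212.3] yaw 3.102 F [ 18.2   0.3 -19.4] M [-2.21  -4.155 -0.065] e7 0.545 0.0471 113.3
axis torque 1.022
```

Emit:
{"method": "servo_tool", "body": {"targets": [[3,-0.7,0,0.03],[0,0,0,0]]}}

```text
time_s: 26.0
tcp_pos: [0.6168, -0.0315, 0.2137]
tool_rot: [3.14, 0.003, 3.134]
force: [2.3, -2.3, 1.1]
gripper_width: 0.0466
grip_force: 113.0
```

```bash
python3 g.py
```

```text
[616.8 -31.5 213.7] yaw 3.134 F [ 2.3 -2.3  1.1] M [ 2.948 -0.334  2.383] e7 -2.262 0.0466 113.0
axis torque 0.5
```

Emit:
{"method": "servo_tool", "body": {"targets": [[0,0,0,0.01],[0,0,0,0],[0,0,0,0],[0,0,0,0]], "hand": 0.7}}

```text
time_s: 26.4
tcp_pos: [0.6158, -0.0331, 0.2123]
tool_rot: [-3.141, 0.0, 3.139]
force: [-0.4, -0.4, -0.0]
gripper_width: 0.0601
grip_force: 0.0
```

Emit:
{"method": "servo_tool", "body": {"targets": [[-3,0.7,0,0.1],[0,0,0,0.06],[0,0,0,0]]}}

```text
time_s: 26.7
tcp_pos: [0.6128, -0.0323, 0.2122]
tool_rot: [3.142, 0.0, -2.983]
force: [0.1, -0.8, 0.8]
gripper_width: 0.06
grip_force: 0.0
```

Emit:
{"method": "servo_tool", "body": {"targets": [[0,0,0,0],[0,0,0,0],[0,0,0,0],[0,0,0,0]], "hand": 0.0}}

```text
time_s: 27.1
tcp_pos: [0.6128, -0.032, 0.213]
tool_rot: [3.141, 0.0, -2.986]
force: [-2.7, 0.4, 6.0]
gripper_width: 0.0472
grip_force: 101.8
```

```bash
python3 g.py
```

```text
[612.8 -32.  213. ] yaw -2.986 F [-2.7  0.4  6. ] M [-0.024  0.533 -0.112] e7 0.132 0.0472 101.8
axis torque -0.053
```

Emit:
{"method": "servo_tool", "body": {"targets": [[0,0,0,-0.05],[0,0,0,0]]}}

```text
time_s: 27.3
tcp_pos: [0.6128, -0.0315, 0.213]
tool_rot: [3.141, 0.0, -3.033]
force: [-1.9, -1.9, 6.8]
gripper_width: 0.0474
grip_force: 102.0
```

```bash
python3 g.py
```

```text
[612.8 -31.5 213. ] yaw -3.033 F [-1.9 -1.9  6.8] M [1.264 0.663 2.114] e7 -2.669 0.0474 102.0
axis torque 1.096
```

Emit:
{"method": "servo_tool", "body": {"targets": [[0,0,0,-0.05],[0,0,0,0]]}}

```text
time_s: 27.5
tcp_pos: [0.6145, -0.0324, 0.2122]
tool_rot: [-3.14, 0.003, -3.085]
force: [4.1, 1.3, -4.5]
gripper_width: 0.0475
grip_force: 115.4
```

```bash
python3 g.py
```

```text
[614.5 -32.4 212.2] yaw -3.085 F [ 4.1  1.3 -4.5] M [-2.013 -1.355 -0.021] e7 -0.405 0.0475 115.4
axis torque 1.054
```

Emit:
{"method": "servo_tool", "body": {"targets": [[0,0,0,-0.05],[0,0,0,0]]}}

```text
time_s: 27.7
tcp_pos: [0.6144, -0.032, 0.2122]
tool_rot: [-3.14, 0.003, -3.131]
force: [6.3, -1.7, -5.2]
gripper_width: 0.0472
grip_force: 115.3
```

```bash
python3 g.py
```

```text
[614.4 -32.  212.2] yaw -3.131 F [ 6.3 -1.7 -5.2] M [-0.639 -1.391  2.111] e7 -2.678 0.0472 115.3
axis torque 2.014
```

Emit:
{"method": "servo_tool", "body": {"targets": [[0,0,0,-0.05],[0,0,0,0]]}}

```text
time_s: 27.9
tcp_pos: [0.616, -0.0319, 0.2128]
tool_rot: [-3.141, 0.007, 3.101]
force: [10.5, -3.9, -4.3]
gripper_width: 0.0473
grip_force: 111.5
```

```bash
python3 g.py
```

```text
[616.  -31.9 212.8] yaw 3.101 F [10.5 -3.9 -4.3] M [ 0.59  -2.112  1.993] e7 -2.409 0.0473 111.5
axis torque 1.12
```

Emit:
{"method": "servo_tool", "body": {"targets": [[2,0,0,0.04],[0,0,0,0]]}}

```text
time_s: 28.1
tcp_pos: [0.6162, -0.0322, 0.2128]
tool_rot: [-3.141, 0.003, 3.14]
force: [4.9, -0.0, 0.7]
gripper_width: 0.0471
grip_force: 112.1
```

```bash
python3 g.py
```

```text
[616.2 -32.2 212.8] yaw 3.14 F [ 4.9 -0.   0.7] M [-0.302 -1.008  0.444] e7 0.105 0.0471 112.1
axis torque 0.534
```

Strain relieved; open and withdraw along the axis.

Emit:
{"method": "servo_tool", "body": {"targets": [[0.5,0,0,0.01],[0,0,0,0],[0,0,0,0],[0,0,0,0]], "hand": 0.75}}

```text
time_s: 28.5
tcp_pos: [0.615, -0.0323, 0.2121]
tool_rot: [3.142, -0.001, -3.134]
force: [-0.2, -1.0, -0.8]
gripper_width: 0.0639
grip_force: 0.0
```

Emit:
{"method": "servo_tool", "body": {"targets": [[-7,0,8,0],[-9,0,17,0],[-12,0,22,0],[-14,0,27,0],[-14,0,27,0]]}}

```text
time_s: 29.0
tcp_pos: [0.5581, -0.0324, 0.3157]
tool_rot: [-3.142, 0.001, -3.134]
force: [0.8, -0.4, 0.7]
gripper_width: 0.0642
grip_force: 0.0
```

Emit:
{"method": "servo_tool", "body": {"targets": [[-40,0,20,0],[-40,10,0,0],[-30,20,0,0],[0,0,0,0],[0,0,0,0]]}}

```text
time_s: 29.5
tcp_pos: [0.4489, -0.0021, 0.3349]
tool_rot: [3.141, 0.003, -3.133]
force: [0.3, 0.1, 0.7]
gripper_width: 0.0638
grip_force: 0.0
```

```bash
python3 g.py
python3 - <<'E'
from m import *
s=optics.camera('scene');t=optics.camera('top')
b=s.min(2);a=cv2.imread('pics/scene11.png').min(2)
for v in range(164,184,3):print(v,' '.join('%3d'%q for q in a[v,262:282]),' | ',' '.join('%3d'%q for q in b[v,262:282]))
print(blobs('scene',s,(258,158,20,16),100),blobs('top',t,(252,182,18,20),110)[:1])
d=cv2.absdiff(s,cv2.imread('pics/scene0.png')).max(2)
for n,(u,v) in dict(loupe=(229,227),driver=(246,255),wide=(174,252),short=(157,240),boxa=(330,171),rider=(309,165)).items():print(n,d[v-8:v+9,u-8:u+9].max())
E
```

```text
[448.9  -2.1 334.9] yaw -3.133 F [0.3 0.1 0.7] M [-0.007  0.027 -0.036] e7 -0.097 0.0638 0.0
axis torque -0.049
164  71  71  71  72  73  71  73  72  70  70  67  68  71  70  71  72  72  71  71  70  |   71  72  72  72  72  72  73  73  71  68  68  68  69  70  72  69  70  71  70  72
167  71  80  99 108 119 125 122 109  87  63  42  41  52  65  71  71  71  72  69  70  |   71  83  98 107 116 123 121 109  87  64  42  44  53  65  69  72  72  72  70  70
170  47  55  63  66  61  53  46  42  36  30  28  29  38  51  64  70  72  71  72  70  |   46  53  64  66  60  54  46  41  34  30  30  29  37  51  66  69  70  72  71  71
173  38  35  33  35  32  35  35  35  33  34  29  27  29  37  51  65  70  71  71  71  |   40  35  34  32  32  34  35  33  34  32  29  29  28  36  51  64  70  73  72  72
176  50  39  34  32  31  31  32  33  34  34  37  42  55  74  93  95  82  70  69  71  |   51  39  34  33  34  34  34  36  34  34  36  42  55  74  94  95  80  71  68  72
179  63  61  62  69  78  93 103 111 127 149 152 141 128 112  89  69  56  51  58  67  |   65  61  62  69  78  93 104 110 127 149 152 143 131 111  89  69  57  52  59  64
182  68  77  93 101 101 101  98  90  79  72  65  58  55  50  49  48  46  45  51  61  |   68  77  91 100 103 101  98  90  78  72  66  59  56  52  49  45  45  45  52  61
[(12.3, (266.55, 167.4), (266.55, 167.4), array([2.7, 6.3]), 73)] [(48.1, (260.07, 194.02), (260.06, 194.02), array([7.8, 8.1]), 99)]
loupe 4
driver 4
wide 6
short 4
boxa 5
rider 4
```

The eyepiece is home and unchanged, the ring sits on its stop, the bystanders are where they started, and the robot is clear. I'm handing in.

```bash
python3 -c "
from cell import workorder;print(workorder.hand_in())"
```

```text
the job is handed in; nothing more can be done
None
```

I handed the job in at about 29.5 s with no verdict shown: the eyepiece sits home in the clamp, the lock ring was turned clockwise until it stopped and the pads slipped on it (its angle isn't readable, so I judged the stop by torque), and the gripper is clear with the bystanders I checked unmoved.

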